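# Flip the pawl, turn the lazy Susan back, load the heavier jar

### The arm

A 6-joint arm with a two-finger parallel gripper is mounted at the origin on the work surface. World frame = base frame: x ahead of the robot, y to its left, z up, the work surface at z = 0. Lengths are in m, angles in degrees, forces in N, time in s.
With the tool pointing down it reaches from about 0.375 to 0.9 m from the base axis. Payload 3.1 kg.
Tool frame: the origin (TCP) lies between the finger pads; the fingertips stand 19 mm ahead of it and the grasp point (between the pads) is the TCP; z points along the fingers, x is the direction in which the jaws open and shut, and the axes are right-handed (so a half turn about z gives the same grasp; the last joint's range is limited). The gripper opens to 87 mm and grips with 3 to 60 N. Pads are 19 mm wide; open, the fingers measure 117 mm over their backs; the gripper's body (75 mm by 190 mm) begins 51 mm behind the grasp point.
Start: joints at [-74.055, 30.224, 82.088, -0, 67.689, -10.227], TCP at [0.276, -0.561, 0.242] pointing down, gripper open.
Joint ranges: [-176.69, 176.69], [-43.24, 126.21], [12.49, 139.97], [-82, 262], [0, 151.66], [-163.58, 163.58]. Speed limits (degrees/s): [159.86, 159.86, 180, 180, 180, 180].

### API

Orientations are given as a 3x3 rotation matrix whose columns are the frame's x, y, z axes.
In Python, from rig import read_state, capture, camera_info, hand_in, spot_in, silhouettes gives the robot as it stands.
- The arm moves only by the shell command python3 -m jog 'ROWS'. ROWS is text: rows parted by semicolons, each of 7 numbers parted by spaces: the shift along the tool's x, y, z in m, then the turn, a rotation vector about the tool's x, y, z in degrees, then the opening, from 0 (shut) to 1 (fully open). A call has 1 to 8 rows; each row is the pose to reach, as a shift and turn from the pose commanded when the call began, along the tool's axes at that moment; what a row does not reach only later rows make up. A row lasts 1/8 s, in which the tool goes at most 62.5 mm and 10.7 degrees, less where a joint would pass 70% of its speed; a pose out of reach is approached as far as the arm can. A call with a gripper value outside its range is refused whole. The fingers move at their own pace and stop on an object; the grip force is fixed at half the most. Time passes only in rows, so rows that repeat a pose let the fingers close. It gives the time, the measured TCP pose, the force and the opening at its end, in the units of the state.
- read_state(): the state, without advancing time (a new reading comes with each control period).
- capture(name): name is "scene" or "top"; returns (picture, depth): 400x640x3 uint8, red, green, blue; 400x640 float32, m along the optical axis (not along the pixel's ray), 0 where there is no reading.
- camera_info(name): a dict with "vfov" (degrees; the focal length in pixels is half the picture's height over the tangent of half this angle, whatever the lens; pixels are square), "cx", "cy" (the principal point, pixels), "R" (3x3) and "t" (3): a world point X has camera coordinates R X + t. Camera axes: x right, y down, z forward; pixel columns grow to the right and rows downward; lengths in m; the calibration is good to about 2 mm. A picture is of the moment at which its call begins. camera_info takes no time and is no camera call.
- hand_in(): hands the job in, once; it reports no verdict.
Trained networks look in the newest picture that a camera, given by its name, has taken for a name from the list of things; names that differ only in an ending like _2 or _b are one class to them, and where a whole thing is asked for, a point or a joint stands for the part that bears it (a point fixed in the world has none). Each returns a list of dicts, best first, with "score" (0 to 1); they miss things now and then, are a little off and sometimes report something else, mostly with a low value. They report only what shows in the picture. A call takes as long as a camera call. They do not tell look-alikes from the thing itself.
- spot_in(label, camera): "centre" ([x, y, z] in m, in world coordinates, good to about 4 mm: the middle of the surface that is visible of it).
- silhouettes(label, camera): "region" (400x640 bool, what is visible of it).
The state is a dict: "time_s": time; "joint_positions": joint angles; "qvel": joint speeds; "tau": joint torques, N m; "position": TCP position; "tcp_rot": TCP orientation; "force": force on the tool from outside, world axes, zero at the start; "moment": the same for the moment, N m; "opening": opening from 0.0 (shut) to 1.0 (fully open).
Only numpy, scipy, OpenCV 4.12 (cv2) and the standard library are available. Lean on these libraries where they do the work, as an engineer would, in place of code of your own. Each camera call takes 0.05 s, during which the arm holds its last target.

### The job

The lazy Susan is ratcheted and only turns anticlockwise, with a stop before it can come right round: flip its pawl over clear of the teeth and leave it so, then turn the lazy Susan back clockwise until the blue caddy's empty square bay is in the middle of the cubby's open front. Lift the two look-alike lidded jars to find out which is heavier, set that one upright in the bay without dropping it, and leave the other upright on the worktop outside the cubby. Do not disturb the bottle, the plunger cup or the brush, and tip no jar.

Things in the scene. Friction and masses are not known exactly. Their poses are not given: they have to be found in the camera images.
- cubby: fixed open-topped plywood cubby, 330 mm deep (x), 364 mm wide (y), origin at the centre of its underside, open front to its own -x; floor 12 mm thick; side walls along y = +/-176 mm (12 mm thick, 80 mm high), back wall at x = +159 mm (100 mm high). The lazy Susan's axis is upright through its origin
- susan (a joint): angle of the lazy Susan (white plastic disc, 252 mm across, toothed rim; friction 0.08 N m; coasts 0.2 rad if pushed briskly, then stays put), rad, growing anticlockwise from above; 0 = empty bay exactly in the middle of the open front; stops at -0.6 and 2.6; starts at 1.2 to 2.2. With the pawl on the teeth it turns only to larger values (gives back at most one tooth, 0.21 rad)
- susan_axis (a point): point on the lazy Susan's axis at the height of its disc's upper face (28 mm above the worktop); its axes turn with the disc and match the cubby's when joint susan = 0
- peg_top (a point): top of the upright white thumb peg on the disc, 90 mm from the axis, 97 mm above the worktop: 14 mm thick post with an 18 mm ball on top, rising from the disc's face (28 mm). In the disc's frame it lies 100 degrees anticlockwise from x (80 degrees clockwise of the bay); above 50 mm the space on its anticlockwise side is free for a finger to push it clockwise
- caddy_handle (a point): middle of the top of the blue plastic caddy's arched handle, 12 mm from the axis, 116 mm above the worktop. The caddy is clipped on the disc and turns with it (base 216 mm across): in the disc's frame the empty square bay is on its -x side; the handle (along y, 130 mm) and on the +x side a glass jar and a small bottle, all fixed, none higher than 116 mm
- bay (a point): centre of the floor of the caddy's empty square bay, 58 mm from the axis, 31 mm above the worktop; inside 80 x 80 mm, walls 3 mm thick rising 18 mm above its floor; its axes are the disc's (x radially inward), its sides along them
- pawl (a joint): steel ratchet pawl, rad: 0 to 0.2 = its tip lies on the teeth and blocks turning back; 0.95 = flipped fully over (stop). It falls to whichever side it leans past about 0.5. Bell crank on a level axis along the cubby's y, at x -45, y -140, z 57 mm in its frame: an arm slopes down to the teeth towards +x, a tail stands up. Push the tail to the cubby's open front (-x) to flip it: under 1 N
- pawl_bar (a point): centre of the steel cross bar on the pawl's tail, 18 mm thick, 24 mm long along the cubby's y, 60 mm from the pawl's axis (113 mm above the worktop, leaning 20 degrees to the cubby's +x while engaged; 107 mm and 34 degrees to -x when flipped): it travels 54 mm towards -x. The 55 mm straight behind it (+x) are free above 90 mm
- jar_a_mid (a point): centre (39 mm above its underside) of a closed round jar, white glazed body with a flat steel lid, 58 mm diameter all the way up, 78 mm high, standing on the worktop; the two jars look alike but one weighs over 1.5 times the other (each between 0.15 and 0.7 kg, which is which is unknown)
- jar_b_mid (a point): centre (39 mm above its underside) of a closed round jar, white glazed body with a flat steel lid, 58 mm diameter all the way up, 78 mm high, standing on the worktop; the two jars look alike but one weighs over 1.5 times the other (each between 0.15 and 0.7 kg, which is which is unknown)
- jar_a: that same jar, origin at the centre of its underside
- jar_b: that same jar, origin at the centre of its underside
- bottle: bystander: capped white refill bottle, 60 mm diameter, 190 mm high, origin at the centre of its underside
- cup: bystander: small hard dark plunger cup, 54 mm diameter, 44 mm high, origin at the centre of its underside
- brush: bystander: chrome tap-cleaning brush lying flat along its own x, 150 mm long, under 40 mm high
Mind the look-alikes: they are no part of the job. What is shaped like the jar_b but orange is not meant.

How it is judged (in metres and radians):
On the way, in this order (a step that is already met when the one before it is completed fails the run):
1. the pawl is flipped over clear of the teeth (value of joint pawl above 0.75 rad), for 0.2 s.
2. the lazy Susan is turned back so that the empty bay is in the middle of the cubby's open front (within 0.2 rad) (value of joint susan between -0.2 and 0.2 rad), for 0.2 s.
At the end, for the whole second after the job is handed in: The pawl is flipped (above 0.75 rad), the bay faces the front within 0.2 rad, the heavier jar (over 3.5 N) stands upright on the bay's floor within 16 mm of its centre, the lighter stands upright on the worktop 125 mm or more from the bay; all at rest (all of step 2 and value of joint pawl above 0.75 rad and velocity of joint susan between -0.05 and 0.05 rad/s and ((horizontal distance between jar_a_mid and bay below 0.016 m and z of jar_a_mid in the frame of bay between 0.03 and 0.05 m and angle between each of jar_a_mid, jar_b_mid's own z axis and vertical below 0.15 rad and contact force between jar_a and anything else above 3.5 N and height (world z) of jar_b_mid between 0.03 and 0.046 m and horizontal distance between jar_b_mid and bay above 0.125 m and linear speed of each of jar_a, jar_b below 0.02 m/s) or (horizontal distance between jar_b_mid and bay below 0.016 m and z of jar_b_mid in the frame of bay between 0.03 and 0.05 m and angle between each of jar_b_mid, jar_a_mid's own z axis and vertical below 0.15 rad and contact force between jar_b and anything else above 3.5 N and height (world z) of jar_a_mid between 0.03 and 0.046 m and horizontal distance between jar_a_mid and bay above 0.125 m and linear speed of each of jar_b, jar_a below 0.02 m/s))); the robot touches nothing.
It fails at once if the bottle is moved more than 40 mm or tipped (distance of bottle from where it was at the start of the episode above 0.04 m or angle between bottle's own z axis and vertical above 0.4 rad).
It fails at once if the plunger cup is moved more than 40 mm or tipped (distance of cup from where it was at the start of the episode above 0.04 m or angle between cup's own z axis and vertical above 0.5 rad).
It fails at once if the brush is moved more than 40 mm (distance of brush from where it was at the start of the episode above 0.04 m).
It fails at once if a jar is tipped over (angle between any of jar_a_mid, jar_b_mid's own z axis and vertical above 0.8 rad).
It fails at once if a jar is dropped into the bay (faster than 0.5 m/s within 20 mm of its floor) ((horizontal distance between jar_a_mid and bay below 0.04 m and z of jar_a_mid in the frame of bay below 0.06 m and linear speed of jar_a above 0.5 m/s) or (horizontal distance between jar_b_mid and bay below 0.04 m and z of jar_b_mid in the frame of bay below 0.06 m and linear speed of jar_b above 0.5 m/s)).
It also fails if it takes over 72 s, if anything falls off the work surface, if the arm or the gripper's body presses on something with over 40 N, if the wrist force passes 120 N, or if a joint passes its speed limit or range.

## Working session

There is one attempt and no reset: what is moved stays moved. The work goes in short steps, Python scripts to look and compute and a shell command to move; the robot and the scene stay as the last step left them, time stands still between calls to the robot, and variables do not carry over. Pictures are saved under pics/ and viewed, and the job is handed in when it is done.

```bash
ls; mkdir -p pics; python3 - <<'E'
from rig import *
import cv2,numpy as np
s=read_state()
print(s)
for n in("scene","top"):
    p,d=capture(n); cv2.imwrite(f"pics/{n}0.png",p[:,:,::-1]); c=camera_info(n); print(n,c)
    np.save(f"pics/{n}d0.npy",d)
    for l in ["cubby","susan","peg_top","caddy_handle","bay","pawl_bar","pawl","jar_a","bottle","cup","brush"]:
        try:
            print(l,[(np.round(r["centre"],3).tolist(),round(r["score"],2)) for r in spot_in(l,n)])
        except Exception as e: print(l,e)
print(read_state()["time_s"])
E
```

```text
pics
{'time_s': 0.0, 'joint_positions': array([-7.40585009e+01,  3.02793754e+01,  8.21557763e+01, -5.19890707e-04,
        6.76888663e+01, -1.02263632e+01]), 'qvel': array([ 0.03308251,  0.02661889, -0.11103605, -0.06103049,  0.05182811,
        0.07358492]), 'tau': array([-1.14366518e-03, -4.40051544e+01, -1.76591581e+01,  6.32037409e-02,
        5.82315505e-02, -1.59354522e-04]), 'position': array([ 0.27546851, -0.56025453,  0.24057059]), 'tcp_rot': array([[ 4.41004960e-01, -8.97504463e-01, -6.02569274e-04],
       [-8.97502134e-01, -4.41005212e-01,  2.07897188e-03],
       [-2.13162273e-03, -3.76029700e-04, -9.99997657e-01]]), 'force': array([-0.30360309, -0.59622021, -0.08630699]), 'moment': array([ 0.03663189, -0.00443064,  0.01163806]), 'opening': 0.9976574406496075}
scene {'vfov': 57.48872687282538, 'cx': 319.18348022226235, 'cy': 199.45563587791506, 'R': array([[-0.70188783,  0.71200378,  0.02010223],
       [ 0.39612501,  0.41364117, -0.8197475 ],
       [-0.59197843, -0.56740779, -0.5723722 ]]), 't': array([ 0.43216365, -0.05728029,  1.16895889])}
cubby [([0.606, 0.145, 0.0
[... 827 characters left out ...]
': array([-0.10493994,  0.48193525,  1.14419992])}
cubby [([0.612, -0.227, 0.123], 0.68), ([0.561, 0.11, 0.035], 0.62)]
susan [([0.554, 0.099, 0.029], 0.78), ([0.461, -0.243, 0.075], 0.71)]
peg_top [([0.552, 0.101, 0.031], 0.69)]
caddy_handle [([0.554, 0.102, 0.03], 0.83)]
bay [([0.555, 0.102, 0.03], 0.76), ([0.476, -0.379, 0.08], 0.67)]
pawl_bar [([0.511, -0.03, 0.064], 0.64), ([0.463, -0.243, 0.075], 0.22)]
pawl [([0.512, -0.033, 0.064], 0.73)]
jar_a [([0.46, -0.243, 0.075], 0.92), ([0.477, -0.495, 0.078], 0.62), ([0.473, -0.377, 0.081], 0.6)]
bottle [([0.615, -0.226, 0.124], 0.92), ([0.476, -0.378, 0.08], 0.72)]
cup [([0.335, -0.348, 0.02], 0.55)]
brush [([0.334, -0.157, 0.02], 0.97)]
1.2
```

View pics/scene0.png

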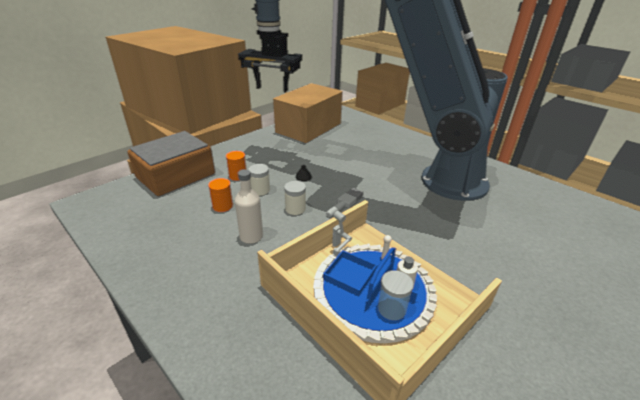

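View pics/top0.png

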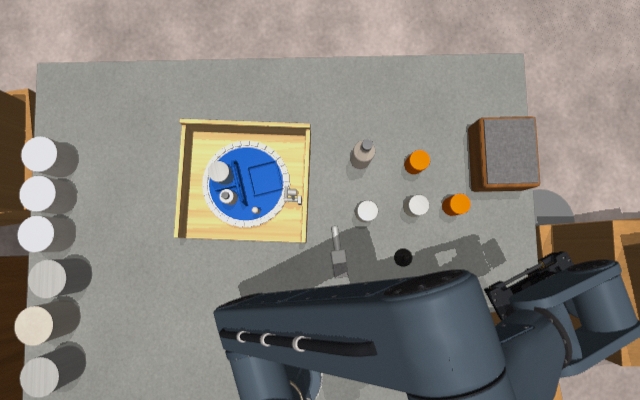

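The pictures show the cubby with the blue caddy at top px (240,183) and the pawl at (293,195). The white jars are at (367,210) and (418,205). The orange look-alikes at (418,161) and (456,204) are not meant. The bottle is at (364,152), the cup at (403,257) and the brush at (338,250). Next I'll measure the cubby, disc, peg and jars.

```bash
cat > h.py <<'E'
import numpy as np,cv2
from rig import *
def cloud(n,d):
    c=camera_info(n); f=200/np.tan(np.radians(c["vfov"]/2))
    v,u=np.mgrid[0:400,0:640]
    pc=np.stack([(u-c["cx"])/f*d,(v-c["cy"])/f*d,d],-1)
    w=(pc-c["t"])@c["R"]   # R^T (pc-t)
    w[d==0]=np.nan
    return w
def proj(n,X):
    c=camera_info(n); f=200/np.tan(np.radians(c["vfov"]/2))
    p=c["R"]@np.array(X)+c["t"]; return f*p[0]/p[2]+c["cx"],f*p[1]/p[2]+c["cy"]
def crop(n,p,x0,y0,x1,y1,k,name):
    cv2.imwrite(f"pics/{name}.png",cv2.resize(p[y0:y1,x0:x1,::-1],None,fx=k,fy=k,interpolation=cv2.INTER_CUBIC))
def st():
    s=read_state(); print("t",round(s["time_s"],2),"pos",np.round(s["position"],4),"F",np.round(s["force"],2),"M",np.round(s["moment"],2),"op",round(s["opening"],3)); print(np.round(s["tcp_rot"],3).tolist(), "q",np.round(s["joint_positions"],1).tolist()); return s
E
python3 - <<'E'
from h import *
pt=cv2.imread("pics/top0.png")[:,:,::-1]; ps=cv2.imread("pics/scene0.png")[:,:,::-1]
crop("top",pt,165,110,325,250,5,"topc"); crop("s",ps,250,190,510,400,3,"scc")
for n,p in(("top",pt),("scene",ps)):
    w=cloud(n,np.load(f"pics/{n}d0.npy"))
    print(n,"table z",np.nanmedian(w[300:310,120:160,2]) if n=="top" else np.nanmedian(w[300:320,180:220,2]))
    m=(w[...,0]>.3)&(w[...,0]<.85)&(w[...,1]>-.1)&(w[...,1]<.4)
    # walls side tops
    t=w[m&(w[...,2]>.074)&(w[...,2]<.086)]
    # blue
    hsv=cv2.cvtColor(np.ascontiguousarray(p),cv2.COLOR_RGB2HSV)
    b=w[m&(hsv[...,0]>100)&(hsv[...,0]<125)&(hsv[...,1]>180)&(np.abs(w[...,2]-.03)<.008)]
    print("blue",len(b))
    if len(b):
        (c,r)=cv2.minEnclosingCircle(b[:,:2].astype(np.float32)); print("circ",c,r,np.median(b[:,2]))
    wood=(hsv[...,0]<28)&(hsv[...,1]>60)&m
    q=w[wood&(w[...,2]<.11)][:,:2].astype(np.float32); print("rect",cv2.minAreaRect(q))
    bw=w[wood&(w[...,2]>.095)&(w[...,2]<.106)]; print("back top",len(bw), np.nanmean(bw,0), np.polyfit(bw[:,1],bw[:,0],1) if len(bw)>5 else 0, bw[:,1].min() if len(bw) else 0,bw[:,1].max() if len(bw) else 0)
    fl=w[wood&(abs(w[...,2]-.012)<.004)]; print("floor",cv2.minAreaRect(fl[:,:2].astype(np.float32)))
    for l in ["jar_a"]: pass
# scene jar circles from lid
w=cloud("top",np.load("pics/topd0.npy"))
for (u,v) in((367,210),(418,205),(418,161),(456,204)):
    s=w[v-20:v+20,u-20:u+20].reshape(-1,3); s=s[(s[:,2]>.072)&(s[:,2]<.086)]
    print(u,v,len(s),cv2.minEnclosingCircle(s[:,:2].astype(np.float32)),s.mean(0))
for (u,v) in((364,152),(403,257)):
    s=w[v-20:v+20,u-20:u+20].reshape(-1,3); s=s[(s[:,2]>.01)]
    print(u,v,len(s),s.mean(0), s.max(0),s.min(0))
E
```

```text
top table z -0.0008598701648433412
blue 2889
circ (0.5557831525802612, 0.10118692368268967) 0.1059812679886818 0.029980431788733466
rect ((0.5684442520141602, 0.11832526326179504), (0.4014371633529663, 0.3543872535228729), 86.48625946044922)
back top 526 [0.71399155 0.08676873 0.09870467] [0.05849946 0.70891563] -0.08836717953885684 0.272047063447561
floor ((0.5518385171890259, 0.10332879424095154), (0.33847832679748535, 0.32006868720054626), 86.64266204833984)
scene table z -0.0005028962426161664
blue 3615
circ (0.5572132468223572, 0.10290029644966125) 0.10651758313179016 0.03051051286581007
rect ((0.5148191452026367, 0.10512679815292358), (0.36485323309898376, 0.41589370369911194), 86.4854965209961)
back top 1372 [0.717913   0.12464838 0.09889233] [0.06473621 0.70984373] -0.08939262121371322 0.2744760085705495
floor ((0.556419312953949, 0.1043582409620285), (0.36077627539634705, 0.33247512578964233), 86.48236083984375)
367 210 333 ((0.4658542573451996, -0.24495862424373627), 0.028963416814804077) [ 0.46546272 -0.24476663  0.07721794]
418 205 333 ((0.47880810499191284, -0.3879494369029999), 0.028861461207270622) [ 0.47821259 -0.38753071  0.07721843]
418 161 326 ((0.6048179864883423, -0.39635998010635376), 0.029204336926341057) [ 0.60491313 -0.39588605  0.07710347]
456 204 338 ((0.4792901575565338, -0.5032839179039001), 0.02916695922613144) [ 0.47936254 -0.50287429  0.07736296]
364 152 540 [ 0.61477166 -0.23122355  0.12139157] [ 0.65386329 -0.20685111  0.1930738 ] [ 0.59543861 -0.26327983  0.01039595]
403 257 231 [ 0.3331363  -0.34420321  0.06082409] [ 0.35509878 -0.21401275  0.76656665] [ 0.30864566 -0.37601031  0.01009367]
```

```bash
ls pics
```

```text
scc.png
scene0.png
scened0.npy
top0.png
topc.png
topd0.npy
```

View pics/topc.png

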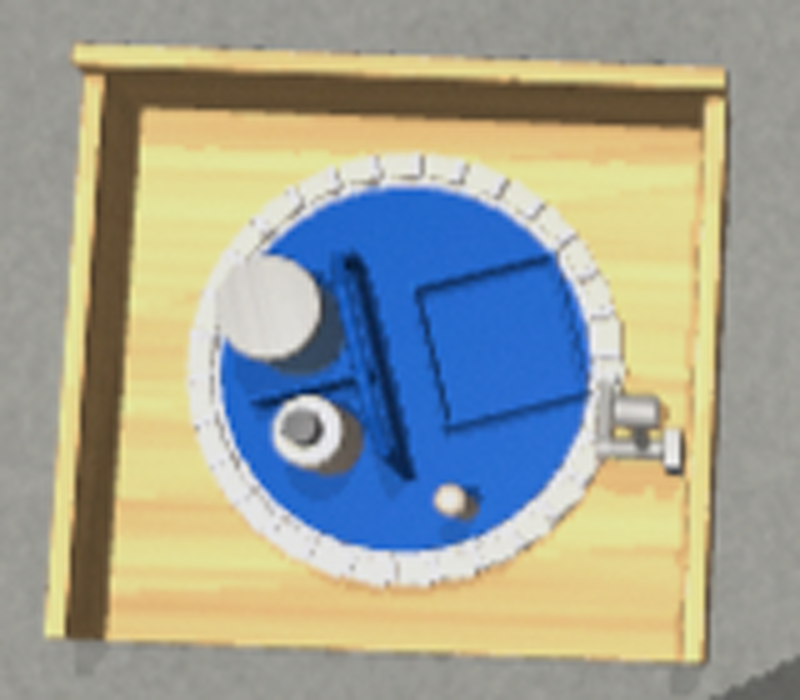

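View pics/scc.png

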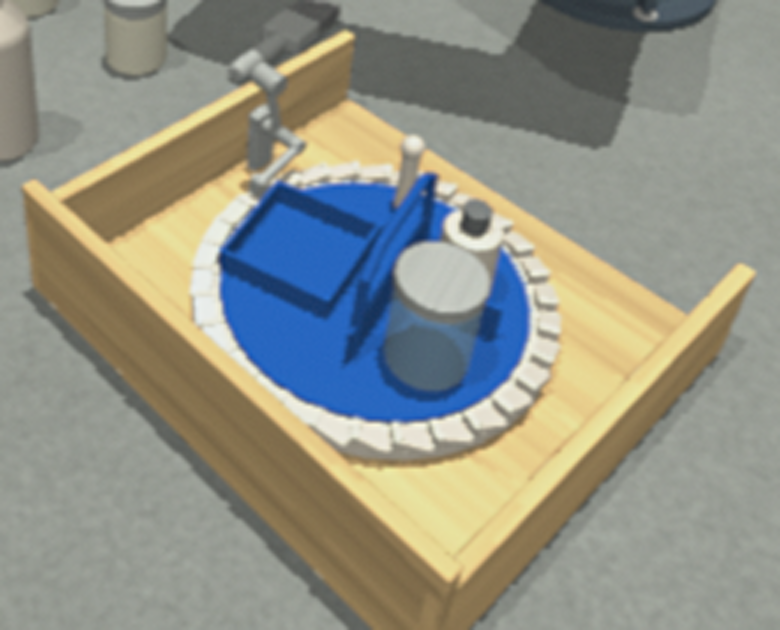

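```bash
cat >> h.py <<'E'
AX=np.array([.5565,.102]); YAW=-0.060
RC=np.array([[np.cos(YAW),-np.sin(YAW)],[np.sin(YAW),np.cos(YAW)]])
def c2w(x,y): return AX+RC@np.array([x,y])
def w2c(p): return (np.asarray(p)[...,:2]-AX)@RC
E
python3 - <<'E'
from h import *
print("bar pred",c2w(-.0245,-.140), "axis wall checks")
for n in("top","scene"):
    w=cloud(n,np.load(f"pics/{n}d0.npy")); p=cv2.imread(f"pics/{n}0.png")
    c=w2c(w.reshape(-1,3)).reshape(400,640,2)
    z=w[...,2]; R=np.hypot(c[...,0],c[...,1]); A=np.degrees(np.arctan2(c[...,1],c[...,0]))%360
    blue=(p[...,0].astype(int)-p[...,2]>60)
    m=(R>.075)&(R<.105)&(z>.06)&(z<.105)&~blue
    q=m&(A>120)&(A<270); print(n,"peg",q.sum(),np.nanmean(w[q],0),np.nanmean(R[q]),np.nanmean(A[q]))
    h=blue&(z>.095)&(R<.09); hp=c[h]; 
    if len(hp)>5:
        mu=hp.mean(0); u,s,v=np.linalg.svd(hp-mu); print("handle",len(hp),mu,np.degrees(np.arctan2(v[0,1],v[0,0])), s)
    b=(abs(c[...,0]+.03)<.05)&(abs(c[...,1]+.14)<.024)&(z>.085)&(z<.135); print("bar",b.sum(),np.nanmean(w[b],0),w2c(np.nanmean(w[b],0)),"y range",c[b][:,1].min() if b.any() else 0,c[b][:,1].max() if b.any() else 0,"x",c[b][:,0].min(),c[b][:,0].max(), z[b].max())
    # side wall tops
    for sgn in(1,-1):
        k=(abs(z-.08)<.004)&(abs(c[...,1]-sgn*.176)<.02)&(abs(c[...,0])<.13); print("wall",sgn,k.sum(),np.nanmedian(c[k][:,1]) if k.any() else 0)
    k=(abs(z-.1)<.004)&(abs(c[...,0]-.159)<.02)&(abs(c[...,1])<.17);print("back",np.nanmedian(c[k][:,0]))
E
```

```text
bar pred [ 0.52364913 -0.03627896] axis wall checks
top peg 46 [0.48034485 0.08941296 0.08933078] 0.08776320929409549 188.9231415468153
handle 129 [-0.00379028  0.01034978] -161.20968743851 [0.39031059 0.05397679]
bar 58 [ 0.51557369 -0.03991973  0.12008801] [-0.03234259 -0.14411846] y range -0.154951657765837 -0.13337445547568877 x -0.04011309322882296 -0.02447377994604312 0.12745512685363847
wall 1 355 0.17369006810065757
wall -1 359 -0.1777916339118876
back 0.15840810343816694
scene peg 136 [0.48462529 0.0924414  0.0825065 ] 0.08359944755562436 187.62383360317253
handle 182 [0.01306075 0.01767808] 16.083931609025573 [0.39908458 0.02964486]
bar 110 [ 0.51889961 -0.03446829  0.11442134] [-0.02934954 -0.13847739] y range -0.15369271141242735 -0.12831690783705824 x -0.039040492923619614 -0.021923848605302974 0.1256350574756093
wall 1 929 0.17689547769087008
wall -1 399 -0.1734835657281675
back 0.15993003315843954
```

```bash
python3 - <<'E'
from h import *
w=cloud("top",np.load("pics/topd0.npy"));c=w2c(w.reshape(-1,3)).reshape(400,640,2)
for v in range(205,216):
  print(v,[(u,*np.round(w[v,u]*1000).astype(int).tolist()) for u in range(252,260)])
for th in (88,100,106,110):
  a=np.radians(th+100); P=[*c2w(.09*np.cos(a),.09*np.sin(a)),.097]; print(th,P,proj("top",P),proj("scene",P))
E
```

```text
205 [(252, 491, 83, 28), (253, 491, 80, 28), (254, 491, 77, 32), (255, 491, 74, 31), (256, 491, 71, 30), (257, 491, 68, 29), (258, 491, 65, 30), (259, 491, 63, 27)]
206 [(252, 489, 83, 27), (253, 488, 80, 28), (254, 488, 77, 32), (255, 483, 65, 88), (256, 488, 71, 34), (257, 488, 68, 29), (258, 488, 65, 32), (259, -9223372036854775808, -9223372036854775808, -9223372036854775808)]
207 [(252, 485, 83, 29), (253, 479, 69, 94), (254, 480, 67, 90), (255, 479, 64, 94), (256, 479, 61, 93), (257, 480, 59, 86), (258, 485, 65, 32), (259, 485, 63, 25)]
208 [(252, 477, 72, 92), (253, 477, 69, 94), (254, 476, 66, 95), (255, 476, 64, 95), (256, 476, 61, 95), (257, 476, 58, 96), (258, 482, 65, 30), (259, 482, 63, 28)]
209 [(252, 474, 72, 92), (253, 474, 69, 97), (254, 473, 66, 97), (255, 474, 64, 93), (256, 474, 61, 95), (257, 474, 59, 89), (258, 474, 56, 88), (259, 477, 59, 52)]
210 [(252, 471, 72, 92), (253, 471, 70, 92), (254, 471, 66, 99), (255, 471, 64, 96), (256, 471, 61, 96), (257, 471, 59, 92), (258, 472, 58, 75), (259, 474, 58, 57)]
211 [(252, 474, 83, 28), (253, 469, 70, 89), (254, -92233
[... 1001 characters left out ...]
64(240.1135513911662))
100 [np.float64(0.47023404784211087), np.float64(0.07634487383985847), 0.097] (np.float64(250.21116240824915), np.float64(210.2668311107925)) (np.float64(392.1428780478559), np.float64(236.78509625824847))
106 [np.float64(0.47338831266664466), np.float64(0.06746816789391878), 0.097] (np.float64(253.46196547342072), np.float64(209.04546236123792)) (np.float64(387.93727639887544), np.float64(235.52513526166823))
110 [np.float64(0.4759995873994543), np.float64(0.06175470746606623), 0.097] (np.float64(255.5519251496343), np.float64(208.0474209365853)) (np.float64(385.08990003436725), np.float64(234.8400473140637))<stdin>:4: RuntimeWarning: invalid value encountered in cast
```

```bash
cat >> h.py <<'E'
def go(pos,yaw=None):
    """yaw: world yaw (deg) of tool x, tool pointing down"""
    s=read_state(); R=s["tcp_rot"]; d=R.T@(np.asarray(pos)-s["position"])
    y0=np.degrees(np.arctan2(R[1,0],R[0,0]))
    if yaw is None: yaw=y0
    Y=np.radians(yaw); T=np.array([[np.cos(Y),np.sin(Y),0],[np.sin(Y),-np.cos(Y),0],[0,0,-1]])
    from scipy.spatial.transform import Rotation as Ro
    r=Ro.from_matrix(R.T@T).as_rotvec(degrees=True)
    print("row",np.round(d,4),np.round(r,1),"y0",round(y0,1))
E
python3 - <<'E'
from h import *
a=c2w(.010,-.140); print(a); go([*a,.24],-93.5); go([*a,.119],-93.5); st()
E
```

```text
[ 0.55808704 -0.03834772]
row [-0.3444 -0.4839  0.0015] [-0.  -0.  29.7] y0 -63.8
row [-0.3444 -0.4839  0.1225] [-0.  -0.  29.7] y0 -63.8
t 1.2 pos [ 0.2757 -0.5609  0.2416] F [-0.4  -0.47 -0.63] M [ 0.02 -0.01  0.  ] op 1.0
[[0.441, -0.897, 0.0], [-0.897, -0.441, -0.0], [0.0, -0.0, -1.0]] q [-74.1, 30.2, 82.1, 0.0, 67.7, -10.2]
```

```bash
python3 -m jog '-0.344 -0.484 0 0 0 29.7 0; -0.344 -0.484 0 0 0 29.7 0; -0.344 -0.484 0 0 0 29.7 0; -0.344 -0.484 0 0 0 29.7 0; -0.344 -0.484 0 0 0 29.7 0; -0.344 -0.484 0 0 0 29.7 0; -0.344 -0.484 0 0 0 29.7 0; -0.344 -0.484 0 0 0 29.7 0'; python3 - <<'E'
from h import *
a=c2w(.010,-.140); go([*a,.24],-93.5); go([*a,.119],-93.5); st()
E
```

```text
time_s: 2.2
position: [0.5147, -0.1194, 0.2419]
tcp_rot: [[-0.062, -0.998, 0.001], [-0.998, 0.062, -0.0], [0.0, -0.001, -1.0]]
force: [0.4, -0.9, -0.0]
opening: 0.169
row [-0.0836 -0.0383  0.0019] [-0.1 -0.  -0. ] y0 -93.5
row [-0.0837 -0.0382  0.1229] [-0.1 -0.  -0. ] y0 -93.5
t 2.2 pos [ 0.5147 -0.1194  0.2419] F [ 0.4  -0.87 -0.01] M [-0.03  0.01 -0.  ] op 0.169
[[-0.062, -0.998, 0.001], [-0.998, 0.062, -0.0], [0.0, -0.001, -1.0]] q [-25.2, 22.8, 95.9, -0.0, 61.3, 68.3]
```

```bash
python3 -m jog '-0.084 -0.038 0 0 0 0 0; -0.084 -0.038 0 0 0 0 0; -0.084 -0.038 0 0 0 0 0'; python3 - <<'E'
from h import *
p,d=capture("top"); crop("top",p,165,110,325,250,5,"t1"); np.save("pics/td1.npy",d)
p,d=capture("scene"); crop("s",p,250,150,510,400,3,"s1")
a=c2w(.010,-.140); go([*a,.24],-93.5); go([*a,.119],-93.5); st()
E
```

```text
time_s: 2.58
position: [0.5575, -0.0376, 0.2416]
tcp_rot: [[-0.057, -0.998, 0.001], [-0.998, 0.057, -0.0], [0.0, -0.001, -1.0]]
force: [0.2, -0.3, -0.1]
opening: 0.005
row [-0.0016 -0.0015  0.0015] [ 0. -0.  0.] y0 -93.5
row [-0.0017 -0.0016  0.1225] [ 0. -0.  0.] y0 -93.5
t 2.67 pos [ 0.5565 -0.0398  0.2415] F [-0.15  0.27  0.21] M [ 0.07 -0.01  0.03] op 0.001
[[-0.061, -0.998, -0.001], [-0.998, 0.061, -0.001], [0.001, 0.001, -1.0]] q [-15.6, 25.1, 91.8, -0.0, 63.1, 78.0]
```

View pics/s1.png

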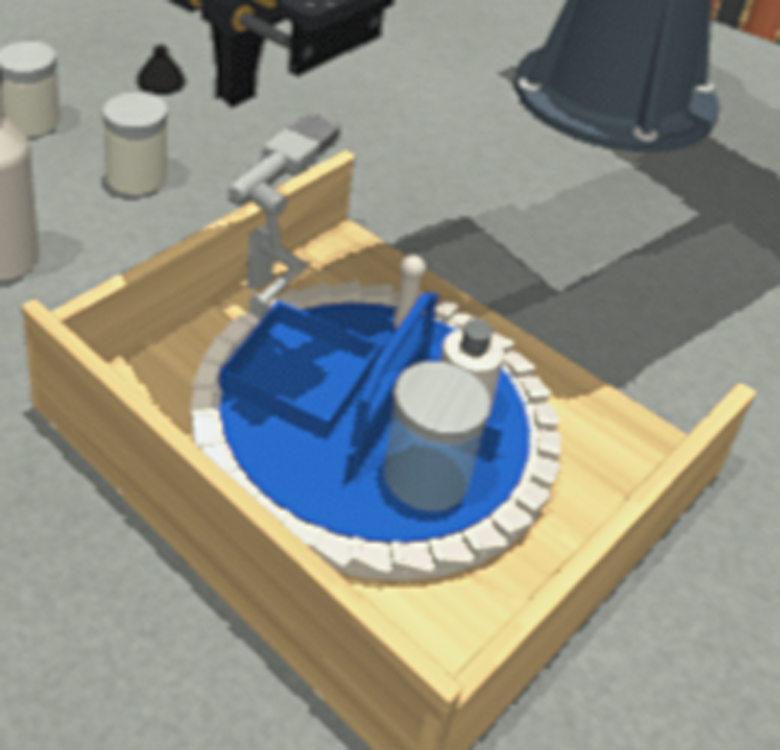

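The scene crop shows the closed fingers above and behind the pawl bar, which is at crop px (262,170), with the way down clear. I'll descend.

```bash
python3 -m jog '-0.002 -0.002 0.06 0 0 0 0; -0.002 -0.002 0.1 0 0 0 0; -0.002 -0.002 0.122 0 0 0 0; -0.002 -0.002 0.122 0 0 0 0'; python3 - <<'E'
from h import *
p,d=capture("scene"); crop("s",p,250,150,510,400,3,"s2")
a=c2w(-.056,-.140); go([*a,.119],-93.5); st()
E
```

```text
time_s: 3.18
position: [0.5571, -0.039, 0.1179]
tcp_rot: [[-0.064, -0.998, -0.005], [-0.998, 0.064, 0.001], [-0.001, 0.005, -1.0]]
force: [-0.9, 0.7, 0.1]
opening: 0.002
row [-0.0005  0.0663  0.0004] [ 0.1  0.  -0.1] y0 -93.6
t 3.23 pos [ 0.5583 -0.0391  0.1193] F [-0.37 -0.26 -0.12] M [ 0.07  0.   -0.06] op 0.007
[[-0.064, -0.998, -0.002], [-0.998, 0.064, 0.0], [-0.0, 0.002, -1.0]] q [-15.4, 35.1, 97.5, -0.0, 47.4, 78.2]
```

View pics/s2.png

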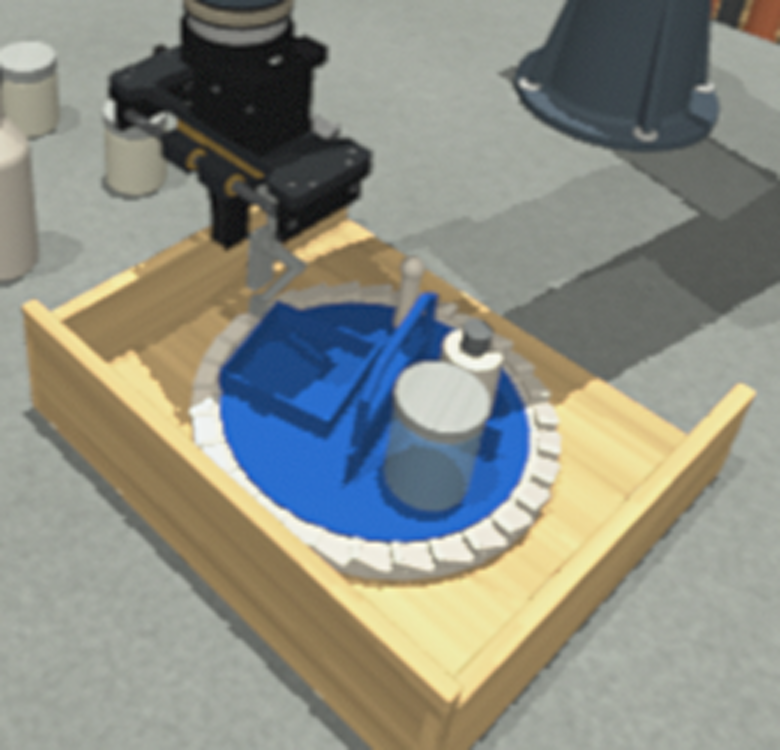

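The fingers stand right in front of the bar, which they hide at crop px (235,215). I'll push toward -x, which is tool +y.

```bash
python3 -m jog '0 0.012 0 0 0 0 0; 0 0.024 0 0 0 0 0; 0 0.036 0 0 0 0 0; 0 0.048 0 0 0 0 0; 0 0.058 0 0 0 0 0; 0 0.066 0 0 0 0 0; 0 0.066 0 0 0 0 0'; python3 - <<'E'
from h import *
a=c2w(-.05,-.140); st()
p,d=capture("scene"); crop("s",p,250,150,510,400,3,"s3")
E
```

```text
time_s: 4.1
position: [0.4923, -0.0336, 0.1195]
tcp_rot: [[-0.062, -0.998, -0.001], [-0.998, 0.062, 0.0], [-0.0, 0.001, -1.0]]
force: [-0.4, -0.2, 0.7]
opening: 0.007
t 4.1 pos [ 0.4923 -0.0336  0.1195] F [-0.35 -0.2   0.71] M [ 0.05 -0.01  0.02] op 0.007
[[-0.062, -0.998, -0.001], [-0.998, 0.062, 0.0], [-0.0, 0.001, -1.0]] q [-16.9, 31.6, 107.1, -0.0, 41.4, 76.6]
```

View pics/s3.png

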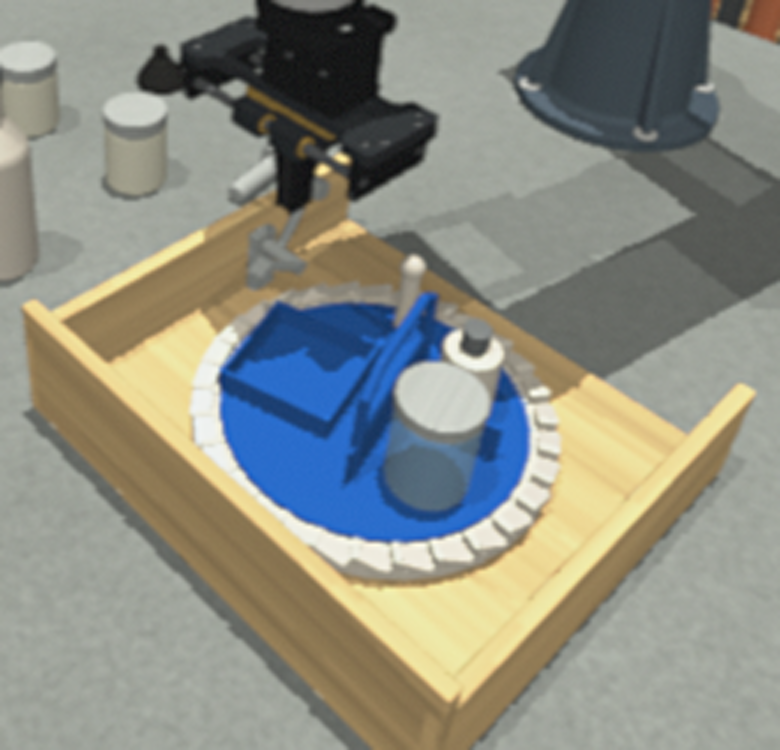

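The pawl has flipped: its arm is raised to crop px (285,240), and the tail leans to the front behind the fingers. Next I'll lift, then rotate to the peg.

```bash
python3 -m jog '0 -0.003 -0.03 0 0 0 0; 0 -0.003 -0.07 0 0 0 0; 0 -0.003 -0.07 0 0 -60 0; -0.04 0 -0.07 0 0 -60 0; -0.06 0 -0.07 0 0 -60 0; -0.06 0 -0.07 0 0 -60 0;-0.06 0 -0.07 0 0 -60 0;-0.06 0 -0.07 0 0 -60 0'; python3 - <<'E'
from h import *
for a in (223.5,):
  A=np.radians(a); P=c2w(.09*np.cos(A),.09*np.sin(A)); print(P); go([*P,.17],a-3.44-180)
st()
p,d=capture("scene"); crop("s",p,250,150,510,400,3,"s4"); 
p,d=capture("top"); crop("s",p,165,110,325,250,5,"t4"); 
E
```

```text
time_s: 5.15
position: [0.4974, 0.0262, 0.1896]
tcp_rot: [[0.836, -0.549, 0.001], [-0.549, -0.836, -0.0], [0.001, -0.0, -1.0]]
force: [0.1, -0.0, 0.0]
opening: 0.005
[0.4876189  0.04407424]
row [-0.0179 -0.0096  0.0196] [  0.   -0.  -73.3] y0 -33.3
t 5.15 pos [0.4974 0.0262 0.1896] F [ 0.1  -0.03  0.01] M [-0.01 -0.03  0.04] op 0.005
[[0.836, -0.549, 0.001], [-0.549, -0.836, -0.0], [0.001, -0.0, -1.0]] q [-9.9, 24.9, 103.2, 0.0, 51.8, 23.4]
```

View pics/s4.png

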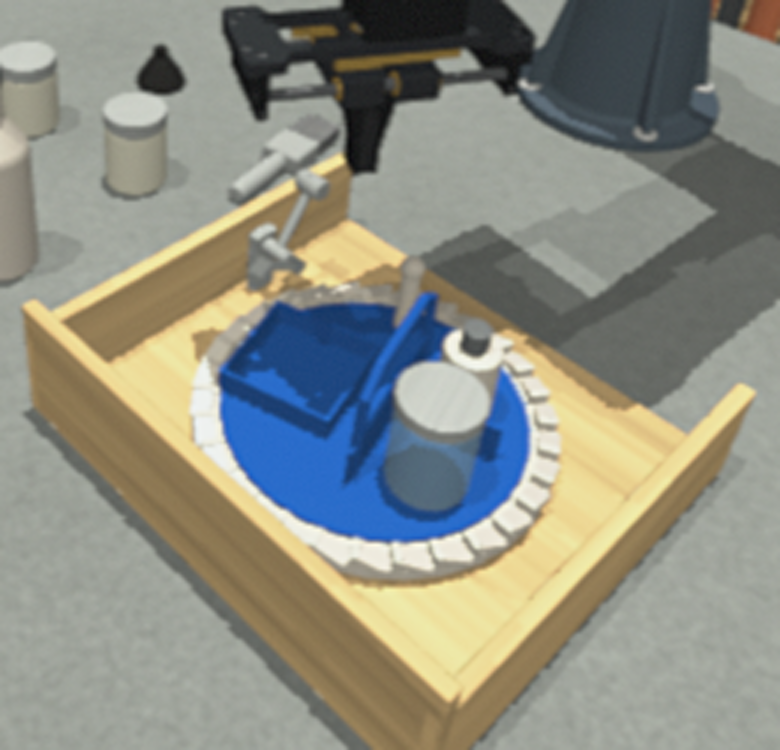

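The pawl is flipped, with the bar at crop px (312,183), and the peg is still at (412,270). Now I'll go down on the peg's anticlockwise side.

```bash
python3 -m jog '-0.018 -0.01 0 0 0 -73 0;-0.018 -0.01 0 0 0 -73 0;-0.018 -0.01 0 0 0 -73 0;-0.018 -0.01 0 0 0 -73 0;-0.018 -0.01 0 0 0 -73 0;-0.018 -0.01 0.03 0 0 -73 0;-0.018 -0.01 0.07 0 0 -73 0;-0.018 -0.01 0.09 0 0 -73 0';  python3 - <<'E'
from h import *
a=223.5
A=np.radians(a); P=c2w(.09*np.cos(A),.09*np.sin(A)); print(P); go([*P,.082],a-3.44-180)
st()
p,d=capture("scene"); crop("s",p,250,150,510,400,3,"s5"); 
E
```

```text
time_s: 6.25
position: [0.4868, 0.0445, 0.0979]
tcp_rot: [[0.773, 0.635, -0.002], [0.635, -0.773, 0.0], [-0.001, -0.001, -1.0]]
force: [-0.1, -0.3, -0.3]
opening: 0.002
[0.4876189  0.04407424]
row [0.0004 0.0008 0.0159] [-0.1  0.1 -0.7] y0 39.4
t 6.25 pos [0.4868 0.0445 0.0979] F [-0.14 -0.33 -0.33] M [ 0.   -0.07  0.  ] op 0.002
[[0.773, 0.635, -0.002], [0.635, -0.773, 0.0], [-0.001, -0.001, -1.0]] q [-7.9, 33.7, 108.4, 0.0, 38.0, -47.3]
```

View pics/s5.png

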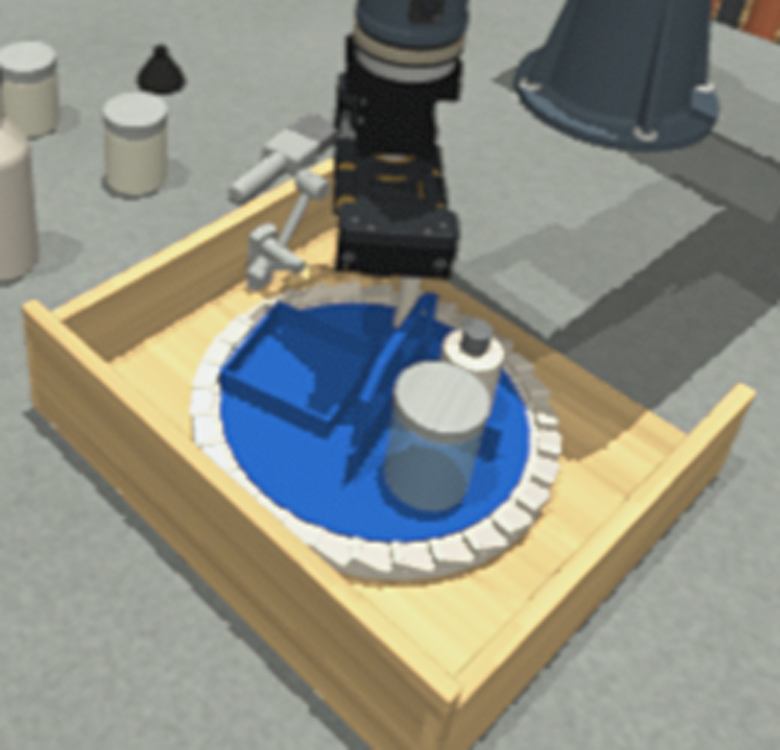

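```bash
cat >> h.py <<'E'
def arc(angs,z=.082):
    for a in angs:
        A=np.radians(a); P=c2w(.09*np.cos(A),.09*np.sin(A)); print(a,end=" "); go([*P,z],a-3.44-180)
E
python3 -c "
from h import *
arc([223.5,220,215,210,204,198,192,186])"
```

```text
223.5 row [0.0011 0.0015 0.0143] [-0.2  0.2 -0.7] y0 39.3
220 row [ 0.0012 -0.004   0.0143] [-0.2  0.2  2.8] y0 39.3
215 row [ 0.0019 -0.0118  0.0144] [-0.2  0.2  7.8] y0 39.3
210 row [ 0.0033 -0.0195  0.0144] [-0.2  0.2 12.8] y0 39.3
204 row [ 0.0059 -0.0286  0.0144] [-0.2  0.2 18.8] y0 39.3
198 row [ 0.0094 -0.0374  0.0144] [-0.2  0.2 24.8] y0 39.3
192 row [ 0.0138 -0.0457  0.0144] [-0.2  0.2 30.8] y0 39.3
186 row [ 0.019  -0.0535  0.0145] [-0.1  0.3 36.8] y0 39.3
```

```bash
python3 -m jog '0.001 0.001 0.015 0 0 0 0; 0.001 -0.004 0.015 0 0 3 0; 0.002 -0.012 0.015 0 0 8 0; 0.003 -0.0195 0.015 0 0 13 0; 0.006 -0.0285 0.015 0 0 19 0; 0.0095 -0.0375 0.015 0 0 25 0; 0.014 -0.0455 0.015 0 0 31 0; 0.019 -0.0535 0.015 0 0 37 0'; python3 -c "
from h import *
st()
p,d=capture('scene'); crop('s',p,250,150,510,400,3,'s6'); 
arc([186,180,174,168,162,156,150,144,138])"
```

```text
time_s: 7.3
position: [0.4686, 0.0979, 0.0849]
tcp_rot: [[0.999, 0.039, 0.002], [0.039, -0.999, -0.0], [0.002, 0.0, -1.0]]
force: [-0.4, -1.6, -0.7]
opening: 0.004
t 7.3 pos [0.4686 0.0979 0.0849] F [-0.39 -1.57 -0.75] M [-0.18 -0.08 -0.02] op 0.004
[[0.999, 0.039, 0.002], [0.039, -0.999, -0.0], [0.002, 0.0, -1.0]] q [-1.6, 34.7, 110.4, -0.0, 34.8, -3.8]
186 row [-0.0019  0.0007  0.003 ] [-0.  -0.1 -0.4] y0 2.1
180 row [-0.0015 -0.0087  0.003 ] [-0.  -0.1  5.6] y0 2.1
174 row [-0.0001 -0.018   0.003 ] [-0.  -0.1 11.6] y0 2.1
168 row [ 0.0023 -0.0271  0.003 ] [-0.  -0.1 17.6] y0 2.1
162 row [ 0.0056 -0.0359  0.003 ] [-0.  -0.1 23.6] y0 2.1
156 row [ 0.0098 -0.0443  0.003 ] [-0.  -0.1 29.6] y0 2.1
150 row [ 0.0149 -0.0523  0.003 ] [-0.  -0.1 35.6] y0 2.1
144 row [ 0.0207 -0.0596  0.003 ] [-0.  -0.1 41.6] y0 2.1
138 row [ 0.0273 -0.0664  0.003 ] [-0.1 -0.1 47.6] y0 2.1
```

View pics/s6.png

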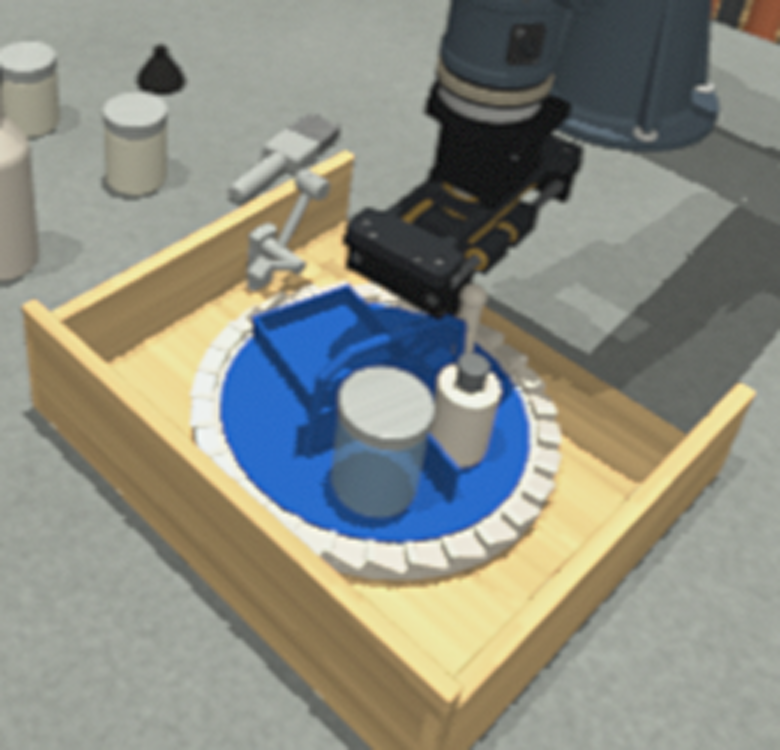

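The peg, at crop px (472,300), is turning clockwise with the disc and the pawl stays flipped, so I'll carry on.

```bash
python3 -m jog '-0.001 -0.0085 0.003 0 0 5.5 0; 0 -0.018 0.003 0 0 11.5 0; 0.002 -0.027 0.003 0 0 17.5 0; 0.0055 -0.036 0.003 0 0 23.5 0; 0.01 -0.0445 0.003 0 0 29.5 0; 0.015 -0.052 0.003 0 0 35.5 0; 0.0205 -0.0595 0.003 0 0 41.5 0; 0.025 -0.064 0.003 0 0 45.5 0'; python3 -c "
from h import *
st()
p,d=capture('scene'); crop('s',p,250,150,510,400,3,'s7'); 
arc([138,134,130,126,122,118,115,113])"
```

```text
time_s: 8.35
position: [0.491, 0.1629, 0.0819]
tcp_rot: [[0.73, -0.683, 0.001], [-0.683, -0.73, -0.0], [0.001, -0.001, -1.0]]
force: [-0.7, -1.4, 0.8]
opening: 0.008
t 8.35 pos [0.491  0.1629 0.0819] F [-0.73 -1.36  0.79] M [-0.22  0.03 -0.01] op 0.008
[[0.73, -0.683, 0.001], [-0.683, -0.73, -0.0], [0.001, -0.001, -1.0]] q [6.0, 36.6, 104.9, -0.0, 38.4, 49.1]
138 row [-0.0008 -0.0031 -0.    ] [-0.1 -0.1  2.3] y0 -43.2
134 row [-0.0004 -0.0093  0.    ] [-0.1 -0.1  6.3] y0 -43.2
130 row [ 0.0005 -0.0156  0.    ] [-0.1 -0.1 10.3] y0 -43.2
126 row [ 0.0019 -0.0217  0.    ] [-0.1 -0.1 14.3] y0 -43.2
122 row [ 0.0036 -0.0277  0.0001] [-0.1 -0.1 18.3] y0 -43.2
118 row [ 0.0058 -0.0336  0.0001] [-0.1 -0.1 22.3] y0 -43.2
115 row [ 0.0077 -0.0379  0.0001] [-0.1 -0.1 25.3] y0 -43.2
113 row [ 0.0091 -0.0408  0.0001] [-0.1 -0.1 27.3] y0 -43.2
```

View pics/s7.png

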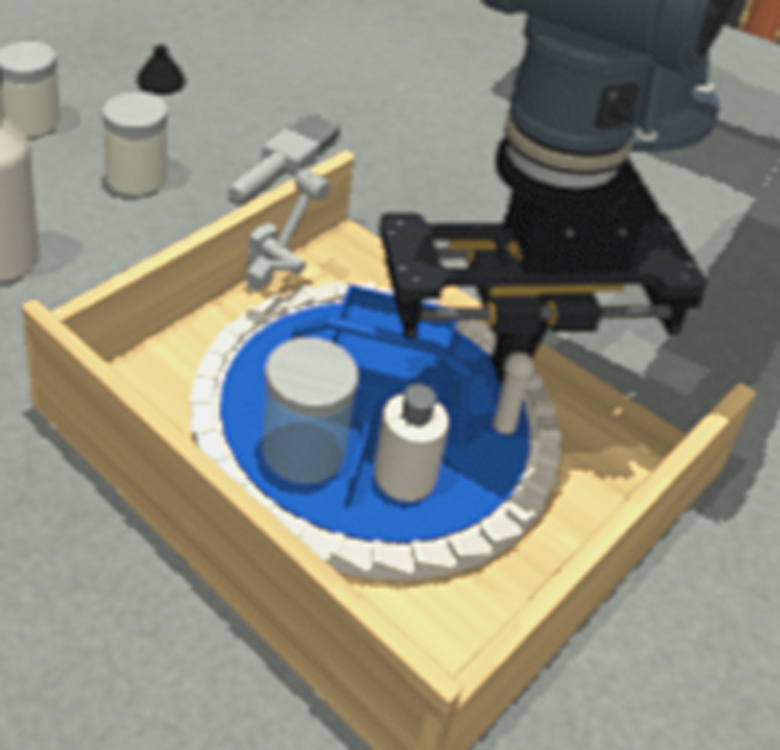

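```bash
python3 -m jog '-0.001 -0.003 0 0 0 2 0; -0.0005 -0.009 0 0 0 6 0; 0.0005 -0.0155 0 0 0 10 0; 0.002 -0.0215 0 0 0 14 0; 0.0035 -0.0275 0 0 0 18 0; 0.006 -0.0335 0 0 0 22 0; 0.0075 -0.0375 0 0 0 25 0; 0.0085 -0.0395 0 0 0 26.5 0'; python3 -c "
from h import *
st()
p,d=capture('scene'); crop('s',p,250,150,510,400,3,'s8'); np.save('pics/sd8.npy',d); cv2.imwrite('pics/sc8.png',p[:,:,::-1])
w=cloud('scene',d);c=w2c(w.reshape(-1,3)).reshape(400,640,2);z=w[...,2];R=np.hypot(c[...,0],c[...,1]);A=np.degrees(np.arctan2(c[...,1],c[...,0]))
bgr=p.astype(int)
br=bgr.sum(-1)>300
k=(R>.078)&(R<.105)&(z>.055)&(z<.105)&(A>70)&(A<125)&br
print('peg',k.sum(),A[k].mean(),R[k].mean(),z[k].mean(),c[k].mean(0))
arc([112,110,108])"
```

```text
time_s: 9.4
position: [0.5234, 0.1858, 0.0817]
tcp_rot: [[0.35, -0.937, 0.0], [-0.937, -0.35, -0.0], [0.0, -0.0, -1.0]]
force: [-1.3, 0.0, 0.6]
opening: 0.006
t 9.4 pos [0.5234 0.1858 0.0817] F [-1.26  0.04  0.58] M [-0.02  0.17  0.  ] op 0.006
[[0.35, -0.937, 0.0], [-0.937, -0.35, -0.0], [0.0, -0.0, -1.0]] q [8.0, 38.4, 99.3, -0.0, 42.2, 77.5]
peg 140 100.36774463287108 0.0914000053582339 0.08001460010155674 [-0.01646522  0.08986168]
112 row [ 0.0001 -0.0044 -0.0003] [-0.  -0.   1.9] y0 -69.6
110 row [ 0.0002 -0.0075 -0.0003] [-0.  -0.   3.9] y0 -69.6
108 row [ 0.0005 -0.0106 -0.0003] [-0.  -0.   5.9] y0 -69.6
```

View pics/s8.png

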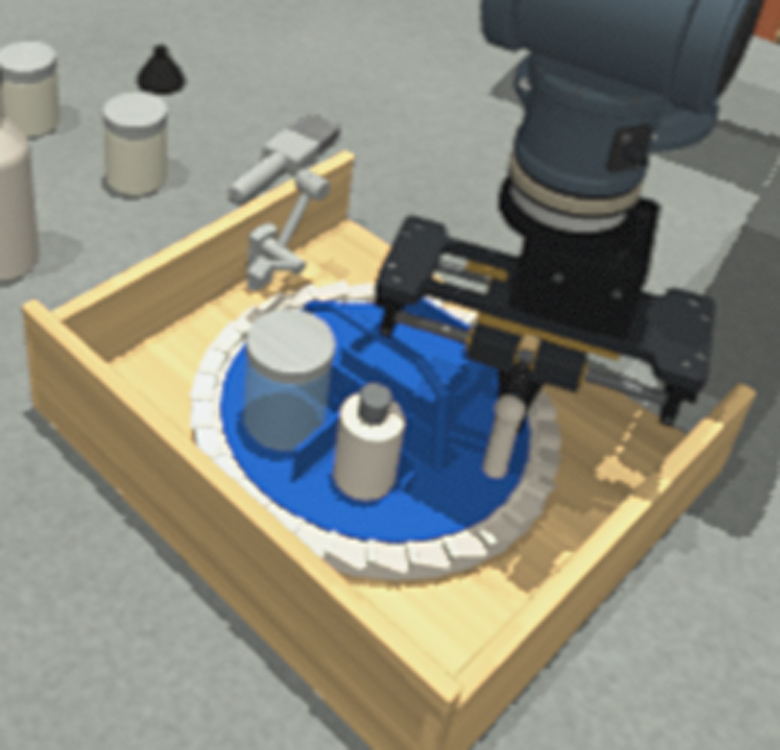

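The peg reads about 100° in the cubby frame, so susan ≈ 0. I'll back off, rise and check from above.

```bash
python3 -m jog '0 0.012 0 0 0 0 0; 0 0.014 -0.03 0 0 0 0; 0 0.014 -0.09 0 0 0 0.9; 0 0.014 -0.16 0 0 0 0.9; 0 0.014 -0.16 0 0 0 0.9'; python3 -c "
from h import *
st()
go([.4655,-.2448,.24],-90)
go([.4785,-.3875,.24],-90)"
```

```text
time_s: 10.07
position: [0.5122, 0.1812, 0.2463]
tcp_rot: [[0.351, -0.936, 0.01], [-0.937, -0.351, 0.001], [0.002, -0.01, -1.0]]
force: [-0.1, -0.2, -1.0]
opening: 0.26
t 10.07 pos [0.5122 0.1812 0.2463] F [-0.1  -0.23 -0.97] M [0.04 0.05 0.05] op 0.26
[[0.351, -0.936, 0.01], [-0.937, -0.351, 0.001], [0.002, -0.01, -1.0]] q [7.7, 23.4, 94.0, 0.0, 62.1, 77.2]
row [0.3826 0.1931 0.0052] [-0.6 -0.  20.5] y0 -69.5
row [0.5208 0.231  0.0051] [-0.6 -0.  20.5] y0 -69.5
```

```bash
python3 -m jog '0.383 0.193 0 0 0 20.5 1;0.383 0.193 0 0 0 20.5 1;0.383 0.193 0 0 0 20.5 1;0.383 0.193 0 0 0 20.5 1;0.383 0.193 0 0 0 20.5 1;0.383 0.193 0 0 0 20.5 1;0.383 0.193 0 0 0 20.5 1;0.383 0.193 0 0 0 20.5 1'; python3 - <<'E'
from h import *
p,d=capture('top'); crop('s',p,165,110,325,250,5,'t9'); np.save('pics/td9.npy',d); cv2.imwrite('pics/to9.png',p[:,:,::-1])
p,d=capture('scene'); crop('s',p,200,130,460,340,3,'s9')
st(); go([.4655,-.2448,.24],-90); go([.4655,-.2448,.048],-90)
E
```

```text
time_s: 11.08
position: [0.4621, -0.2487, 0.2402]
tcp_rot: [[-0.006, -1.0, -0.001], [-1.0, 0.006, 0.0], [-0.0, 0.001, -1.0]]
force: [0.1, 0.7, -0.1]
opening: 0.996
t 11.18 pos [ 0.4618 -0.2446  0.2402] F [0.61 0.2  0.4 ] M [ 0.05  0.05 -0.  ] op 0.997
[[-0.002, -1.0, -0.003], [-1.0, 0.002, 0.003], [-0.003, 0.003, -1.0]] q [-40.2, 22.5, 96.6, 0.0, 61.0, 49.9]
row [ 0.0001 -0.0037  0.0002] [ 0.2  0.2 -0.1] y0 -90.1
row [ 0.0007 -0.0042  0.1921] [ 0.2  0.2 -0.1] y0 -90.1
```

View pics/t9.png

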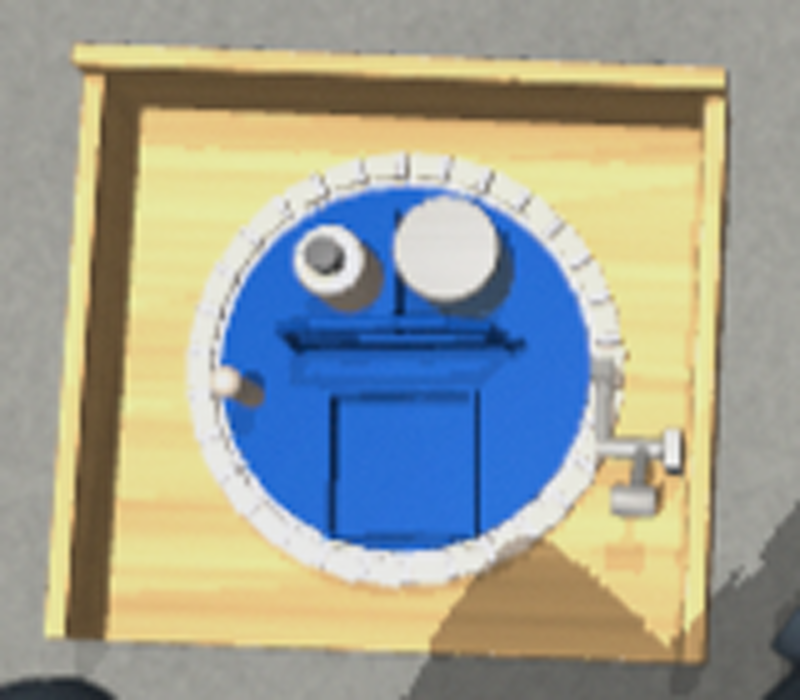

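View pics/s9.png

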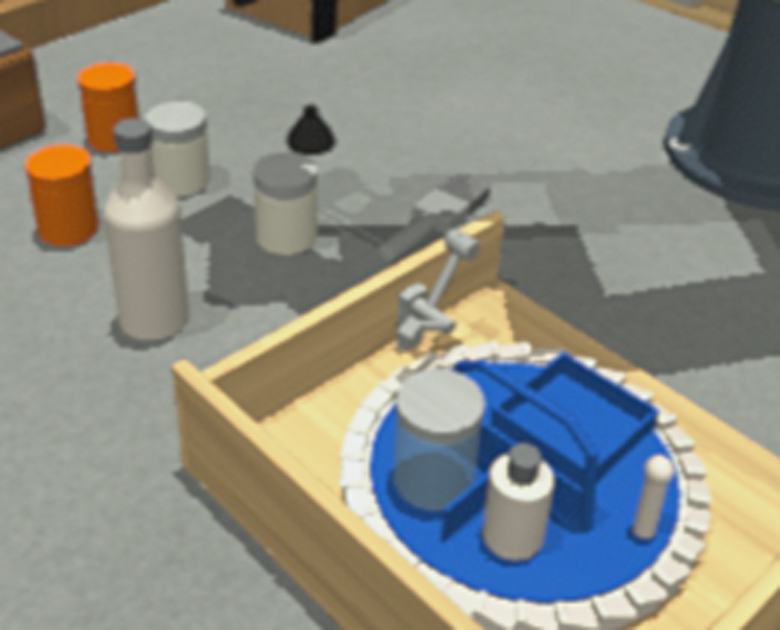

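The bay faces the front at top-crop px (405,468), the pawl is flipped, and nothing else has moved. The white jar at scene-crop px (286,205) is under the gripper. I'll descend on it.

```bash
python3 -m jog '0 -0.004 0.06 0 0 0 1; 0 -0.004 0.11 0 0 0 1; 0 -0.004 0.15 0 0 0 1; 0 -0.004 0.175 0 0 0 1; 0 -0.004 0.192 0 0 0 1; 0 -0.004 0.192 0 0 0 1'; python3 - <<'E'
from h import *
st(); go([.4655,-.2448,.048],-90)
p,d=capture('scene'); crop('s',p,200,130,460,340,3,'s10')
E
```

```text
time_s: 11.92
position: [0.4667, -0.2436, 0.0487]
tcp_rot: [[0.001, -1.0, -0.002], [-1.0, -0.001, 0.002], [-0.002, 0.002, -1.0]]
force: [0.3, -0.7, -0.0]
opening: 0.997
t 11.93 pos [ 0.4667 -0.2436  0.0487] F [ 0.29 -0.71 -0.05] M [ 0.06  0.   -0.02] op 0.997
[[0.001, -1.0, -0.002], [-1.0, -0.001, 0.002], [-0.002, 0.002, -1.0]] q [-39.7, 40.6, 104.2, 0.0, 35.4, 50.2]
row [0.0012 0.0012 0.0007] [0.1 0.1 0.1] y0 -89.9
```

View pics/s10.png

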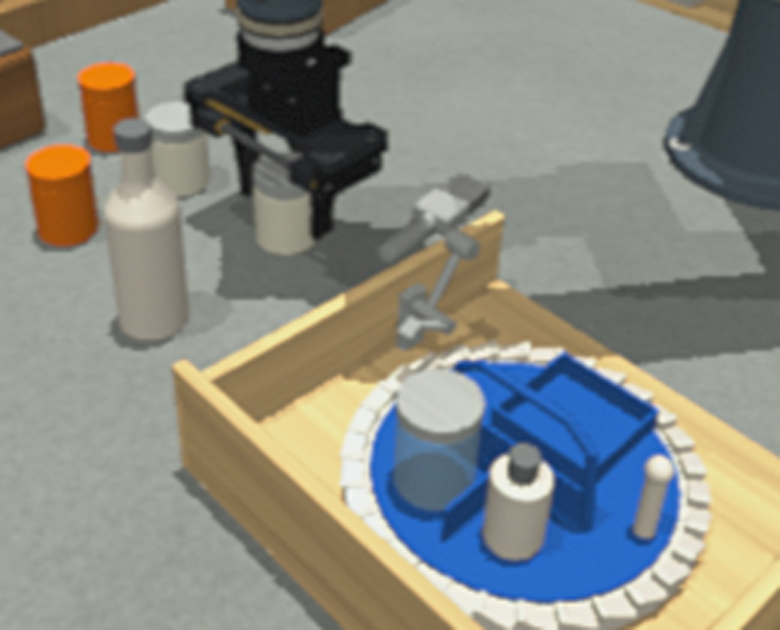

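The jar sits between the fingers, at crop px (285,215). I'll close, lift 60 mm and weigh it.

```bash
python3 -m jog '0 0 0 0 0 0 0.5; 0 0 0 0 0 0 0.5; 0 0 0 0 0 0 0.5; 0 0 -0.02 0 0 0 0.5; 0 0 -0.04 0 0 0 0.5; 0 0 -0.06 0 0 0 0.5; 0 0 -0.06 0 0 0 0.5; 0 0 -0.06 0 0 0 0.5'; python3 - <<'E'
from h import *
F=[]
for i in range(5):
    p,d=capture('scene'); F.append(read_state()["force"])
print(np.round(F,2).tolist(),np.mean(F,0))
st()
crop('s',p,200,130,460,340,3,'s11')
E
```

```text
time_s: 12.98
position: [0.4666, -0.2448, 0.1087]
tcp_rot: [[-0.001, -1.0, -0.001], [-1.0, 0.001, 0.001], [-0.001, 0.001, -1.0]]
force: [-0.8, 0.7, -5.5]
opening: 0.658
[[0.17, -0.03, -4.1], [-0.17, -0.0, -5.89], [0.24, -0.59, -6.09], [-0.07, 0.3, -5.02], [-0.47, -0.31, -5.58]] [-0.06047126 -0.12407339 -5.33578426]
t 13.22 pos [ 0.4669 -0.245   0.1087] F [-0.47 -0.31 -5.58] M [-0.01  0.07 -0.02] op 0.662
[[-0.001, -1.0, -0.001], [-1.0, 0.001, 0.001], [-0.001, 0.001, -1.0]] q [-39.8, 34.4, 102.6, 0.0, 43.1, 50.2]
```

View pics/s11.png

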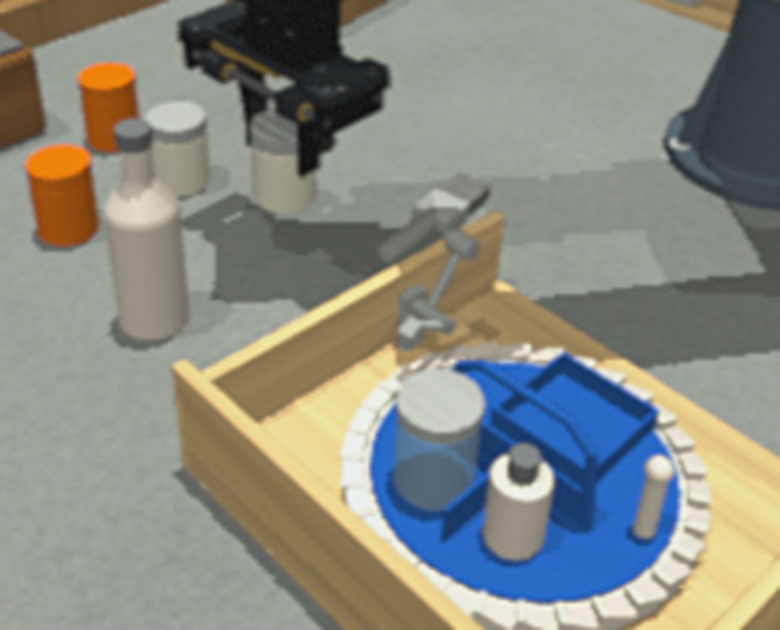

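This jar weighs about 5.3 N. I'll set it back gently and weigh the other one.

```bash
python3 -m jog '0 0 0.025 0 0 0 0.5; 0 0 0.045 0 0 0 0.5; 0 0 0.056 0 0 0 0.5; 0 0 0.0605 0 0 0 0.5; 0 0 0.0605 0 0 0 1; 0 0 0.0605 0 0 0 1; 0 0 0.0605 0 0 0 1; 0 0 0.0605 0 0 0 1'; python3 -m jog '0 0 -0.05 0 0 0 1; 0 0 -0.11 0 0 0 1; 0 0 -0.11 0 0 0 1'; python3 - <<'E'
from h import *
st(); go([.4785,-.3875,.16],-90); go([.4785,-.3875,.048],-90)
E
```

```text
time_s: 14.22
position: [0.4672, -0.2454, 0.0487]
tcp_rot: [[-0.001, -1.0, -0.0], [-1.0, 0.001, 0.0], [-0.0, 0.0, -1.0]]
force: [0.1, 0.1, -0.3]
opening: 0.976
time_s: 14.6
position: [0.4699, -0.2474, 0.163]
tcp_rot: [[-0.0, -1.0, 0.008], [-1.0, 0.0, -0.006], [0.006, -0.008, -1.0]]
force: [-0.3, -0.8, 0.5]
opening: 1.004
t 14.6 pos [ 0.4699 -0.2474  0.163 ] F [-0.3  -0.78  0.47] M [ 0.01 -0.01 -0.03] op 1.004
[[-0.0, -1.0, 0.008], [-1.0, 0.0, -0.006], [0.006, -0.008, -1.0]] q [-39.8, 29.3, 100.4, 0.0, 49.8, 50.2]
row [ 0.1401 -0.0087  0.004 ] [-0.4 -0.4 -0. ] y0 -90.0
row [ 0.1394 -0.0078  0.116 ] [-0.4 -0.4 -0. ] y0 -90.0
```

```bash
python3 -m jog '0.0625 -0.006 0 0 0 0 1; 0.125 -0.0115 0 0 0 0 1; 0.1425 -0.0115 0 0 0 0 1; 0.1425 -0.0115 0.02 0 0 0 1; 0.1425 -0.0115 0.06 0 0 0 1; 0.1425 -0.0115 0.095 0 0 0 1; 0.1425 -0.0115 0.111 0 0 0 1; 0.1425 -0.0115 0.111 0 0 0 1'; python3 - <<'E'
from h import *
st(); go([.4785,-.3875,.048],-90)
p,d=capture('scene'); crop('s',p,200,130,460,340,3,'s12')
E
```

```text
time_s: 15.6
position: [0.4779, -0.3865, 0.0464]
tcp_rot: [[-0.0, -1.0, -0.003], [-1.0, 0.0, 0.003], [-0.003, 0.003, -1.0]]
force: [0.2, -0.2, -0.0]
opening: 1.001
t 15.6 pos [ 0.4779 -0.3865  0.0464] F [ 0.17 -0.24 -0.01] M [ 0.05  0.05 -0.01] op 1.001
[[-0.0, -1.0, -0.003], [-1.0, 0.0, 0.003], [-0.003, 0.003, -1.0]] q [-49.4, 44.6, 91.0, 0.0, 44.6, 40.6]
row [ 0.001  -0.0006 -0.0016] [ 0.1  0.2 -0. ] y0 -90.0
```

View pics/s12.png

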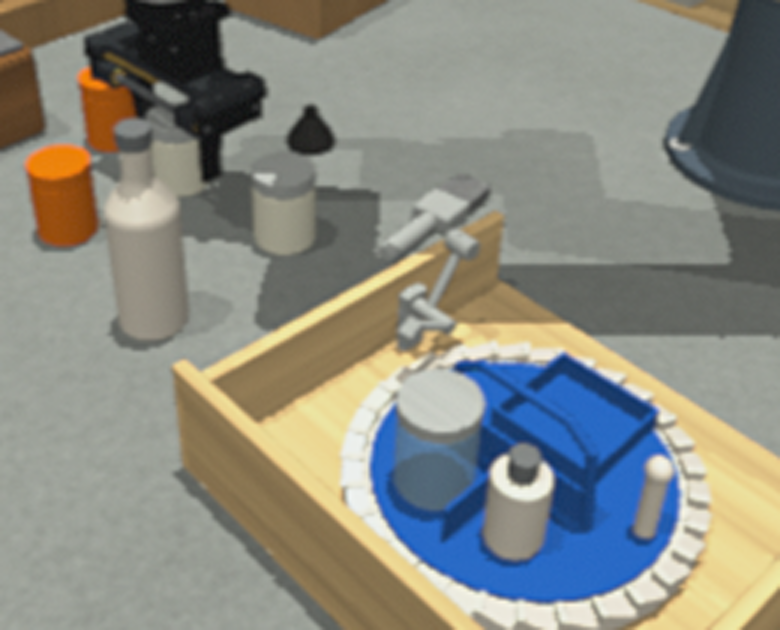

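The first jar stands again at (285,205), and the second one, at (178,160), is between the fingers.

```bash
python3 -m jog '0 0 0 0 0 0 0.5; 0 0 0 0 0 0 0.5; 0 0 0 0 0 0 0.5; 0 0 -0.02 0 0 0 0.5; 0 0 -0.04 0 0 0 0.5; 0 0 -0.06 0 0 0 0.5; 0 0 -0.06 0 0 0 0.5; 0 0 -0.06 0 0 0 0.5'; python3 - <<'E'
from h import *
F=[]
for i in range(5):
    p,d=capture('scene'); F.append(read_state()["force"])
print(np.round(F,2).tolist(),np.mean(F,0))
st()
E
```

```text
time_s: 16.65
position: [0.4784, -0.3874, 0.108]
tcp_rot: [[-0.0, -1.0, -0.0], [-1.0, 0.0, 0.0], [-0.0, 0.0, -1.0]]
force: [0.1, 0.6, -1.8]
opening: 0.658
[[0.49, 0.11, -2.08], [0.16, 0.53, -2.68], [-1.26, 1.14, -2.64], [1.1, -0.31, -2.33], [0.9, 0.67, -2.71]] [ 0.27829274  0.42753523 -2.48817639]
t 16.9 pos [ 0.4784 -0.3875  0.1072] F [ 0.9   0.67 -2.71] M [0.06 0.02 0.01] op 0.663
[[-0.001, -1.0, -0.001], [-1.0, 0.001, 0.001], [-0.001, 0.001, -1.0]] q [-49.4, 39.4, 89.6, -0.0, 51.1, 40.6]
```

This jar weighs about 2.5 N against 5.3 N, so the first one is heavier. I'll set this one down and go back for it.

```bash
python3 -m jog '0 0 0.025 0 0 0 0.5; 0 0 0.045 0 0 0 0.5; 0 0 0.056 0 0 0 0.5; 0 0 0.0605 0 0 0 0.5; 0 0 0.0605 0 0 0 1; 0 0 0.0605 0 0 0 1; 0 0 0.0605 0 0 0 1; 0 0 0.0605 0 0 0 1'; python3 -m jog '0 0 -0.05 0 0 0 1; 0 0 -0.11 0 0 0 1; -0.06 0.01 -0.11 0 0 0 1; -0.12 0.0115 -0.11 0 0 0 1; -0.1425 0.0115 -0.11 0 0 0 1; -0.1425 0.0115 -0.11 0 0 0 1'; python3 - <<'E'
from h import *
p,d=capture('top'); cv2.imwrite('pics/t13.png',p[:,:,::-1])
p,d=capture('scene'); cv2.imwrite('pics/s13.png',p[:,:,::-1])
w=cloud("scene",d)
for n in("scene","top"): print([(np.round(r["centre"],3).tolist(),round(r["score"],2)) for r in spot_in("jar_a",n)])
st(); go([.4665,-.245,.048],-93.5)
# bay centre from both views
w=cloud("top",np.load("pics/td9.npy")); c=w2c(w.reshape(-1,3)).reshape(400,640,2)
for (u,v) in ((332,395),(478,395),(478,540),(332,540)):
    print(c[110+v//5,165+u//5],w[110+v//5,165+u//5])
E
```

```text
time_s: 17.9
position: [0.4785, -0.3877, 0.0469]
tcp_rot: [[-0.001, -1.0, -0.001], [-1.0, 0.001, 0.001], [-0.001, 0.001, -1.0]]
force: [0.7, 0.6, -0.1]
opening: 0.974
time_s: 18.65
position: [0.4674, -0.2443, 0.1575]
tcp_rot: [[0.002, -1.0, -0.0], [-1.0, -0.002, -0.0], [0.0, 0.0, -1.0]]
force: [-0.2, 0.6, -0.0]
opening: 0.998
[([0.493, -0.484, 0.057], 0.85), ([0.614, -0.376, 0.055], 0.8), ([0.489, -0.363, 0.053], 0.68)]
[([0.476, -0.494, 0.075], 0.76), ([0.598, -0.391, 0.082], 0.66)]
t 18.85 pos [ 0.4681 -0.2474  0.1575] F [-0.13  0.45  0.11] M [0.1  0.09 0.01] op 1.0
[[-0.002, -1.0, 0.001], [-1.0, 0.002, -0.001], [0.001, -0.001, -1.0]] q [-40.0, 29.8, 100.5, -0.0, 49.6, 50.2]
row [-0.0026  0.0017  0.1095] [-0.1 -0.1  3.4] y0 -90.1
[-0.02154968  0.03711433] [0.53721462 0.14033975 0.0440042 ]
[-0.01764181 -0.0452877 ] [0.53617431 0.05785167 0.03891483]
[-0.10062352 -0.0477776 ] [0.45319262 0.06034216 0.02661199]
[-0.10404652  0.03551552] [0.45477036 0.14369065 0.02944125]
```

View pics/s13.png

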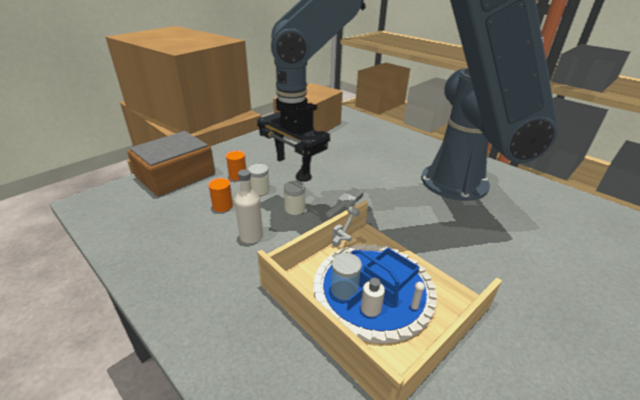

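```bash
python3 -m jog '0 0 0.04 0 0 0 1; 0 0 0.08 0 0 0 1; 0 0 0.11 0 0 0 1; 0 0 0.11 0 0 0 1; 0 0 0.11 0 0 0 0.5; 0 0 0.11 0 0 0 0.5; 0 0 0.11 0 0 0 0.5'; python3 - <<'E'
from h import *
st()
p,d=capture('scene'); cv2.imwrite('pics/s14.png',p[:,:,::-1]); np.save('pics/sd14.npy',d)
P={"top":(cv2.imread("pics/to9.png"),np.load("pics/td9.npy")),"scene":(cv2.imread("pics/s14.png"),d)}
for n,(p,d) in P.items():
    w=cloud(n,d);c=w2c(w.reshape(-1,3)).reshape(400,640,2);z=w[...,2];R=np.hypot(c[...,0],c[...,1])
    blue=(p[...,0].astype(int)-p[...,2]>50)
    hp=c[blue&(z>.1)&(R<.08)]; mu=hp.mean(0); v=np.linalg.svd(hp-mu)[2][0]; print(n,"handle",len(hp),mu,np.degrees(np.arctan2(v[1],v[0])),hp[:,1].min(),hp[:,1].max())
    A=np.degrees(np.arctan2(c[...,1],c[...,0]))
    k=(R>.07)&(R<.105)&(z>.07)&(z<.105)&(A>70)&(A<125)&~blue; print("peg",k.sum(),A[k].mean(),R[k].mean())
    # bay rim
    k=blue&(z>.044)&(z<.053)&(c[...,0]<-.005)&(c[...,0]>-.12)&(abs(c[...,1])<.06); print("rim",k.sum(),cv2.minAreaRect(c[k].astype(np.float32)))
    b=(np.abs(w2c(w.reshape(-1,3)).reshape(400,640,2)-[-.079,-.14])<.02).all(-1)&(z>.09)&(z<.12); print("bar",b.sum(),c[b].mean(0))
E
```

```text
time_s: 19.73
position: [0.4679, -0.2458, 0.0487]
tcp_rot: [[-0.0, -1.0, 0.002], [-1.0, 0.0, -0.002], [0.002, -0.002, -1.0]]
force: [-0.8, -0.4, -0.6]
opening: 0.746
t 19.73 pos [ 0.4679 -0.2458  0.0487] F [-0.8  -0.42 -0.65] M [0.07 0.03 0.04] op 0.746
[[-0.0, -1.0, 0.002], [-1.0, 0.0, -0.002], [0.002, -0.002, -1.0]] q [-39.8, 40.6, 104.1, -0.0, 35.2, 50.2]
top handle 120 [ 0.01153478 -0.00263696] -87.04496107134698 -0.05847506945957178 0.056405687017032316
peg 36 103.81480719972049 0.08744342221387455
rim 139 ((-0.05772838741540909, -0.004189141094684601), (0.08707386255264282, 0.08422257751226425), 3.136503219604492)
bar 59 [-0.07808932 -0.14304445]
scene handle 233 [0.01373647 0.0065922 ] 93.76530385390934 -0.054302862159671623 0.05789295331905911
peg 104 100.22334968719854 0.09112021228050479
rim 261 ((-0.05703890696167946, -0.0021452829241752625), (0.08761248737573624, 0.08734871447086334), 2.708322048187256)
bar 104 [-0.07440723 -0.13858237]
```

View pics/s14.png

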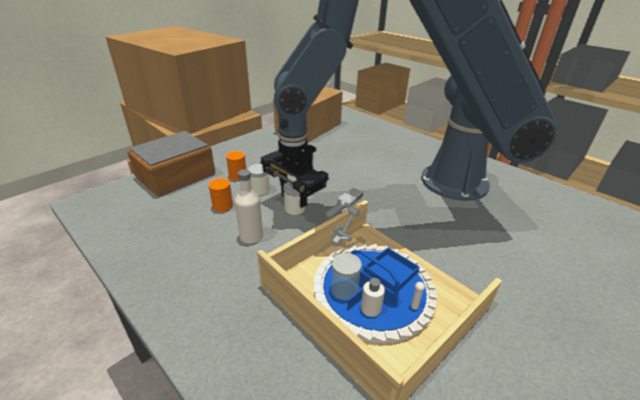

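The bay centre measures about (0.499, 0.1025) with susan about 0.05 rad, and both views agree. I'll finish the grip, lift and carry the jar over.

```bash
python3 -m jog '0 0 0 0 0 0 0.5; 0 0 0 0 0 0 0.5; 0 0 -0.03 0 0 0 0.5; 0 0 -0.08 0 0 0 0.5; 0 0 -0.13 0 0 0 0.5; 0 0 -0.16 0 0 0 0.5; 0 0 -0.16 0 0 0 0.5'; python3 - <<'E'
from h import *
F=[]
for i in range(3):
    p,d=capture('scene'); F.append(read_state()["force"][2])
print(F); st(); go([.499,.1025,.21],-90)
cv2.imwrite('pics/s15.png',p[:,:,::-1])
E
```

```text
time_s: 20.65
position: [0.4681, -0.2458, 0.2091]
tcp_rot: [[-0.0, -1.0, 0.003], [-1.0, 0.0, -0.003], [0.003, -0.003, -1.0]]
force: [-0.3, -0.0, -5.7]
opening: 0.661
[np.float64(-4.223884346356363), np.float64(-7.1872492332089335), np.float64(-5.2252064178074225)]
t 20.8 pos [ 0.4659 -0.2442  0.2055] F [-0.2  -0.08 -5.23] M [0.04 0.01 0.01] op 0.661
[[-0.0, -1.0, -0.004], [-1.0, 0.0, 0.003], [-0.003, 0.004, -1.0]] q [-39.8, 25.5, 98.3, -0.0, 56.5, 50.2]
row [-0.3467 -0.0329 -0.0036] [ 0.2  0.2 -0. ] y0 -90.0
```

View pics/s15.png

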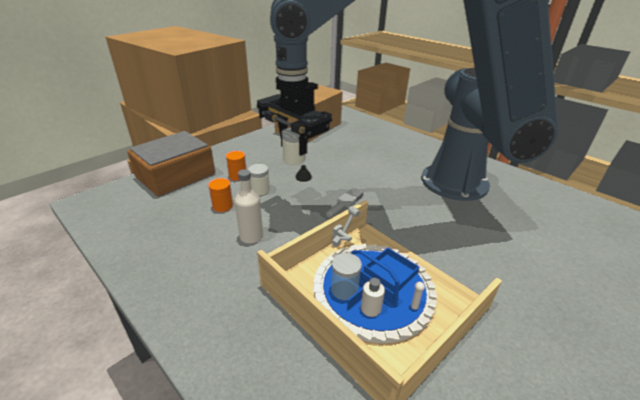

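The heavy jar hangs upright in the gripper at px (293,150). I'll carry it over the bay.

```bash
python3 -m jog '-0.03 -0.003 0 0 0 0 0.5; -0.08 -0.008 0 0 0 0 0.5; -0.135 -0.013 0 0 0 0 0.5; -0.19 -0.018 0 0 0 0 0.5; -0.245 -0.023 0 0 0 0 0.5; -0.3 -0.029 0 0 0 0 0.5; -0.335 -0.032 0 0 0 0 0.5; -0.347 -0.032 0 0 0 0 0.5'; python3 -m jog '0 0 0 0 0 0 0.5; 0 0 0 0 0 0 0.5'; python3 - <<'E'
from h import *
p,d=capture('top'); crop('s',p,165,110,325,250,5,'t16')
p,d=capture('scene'); crop('s',p,250,150,510,400,3,'s16')
st(); go([.499,.1025,.21],-90); go([.499,.1025,.0805],-90)
w=cloud('scene',d); k=(abs(w[...,0]-.5)<.05)&(abs(w[...,1]-.1)<.05)&(w[...,2]>.13)&(w[...,2]<.25)
print(w[k].min(0),w[k].max(0))
E
```

```text
time_s: 21.8
position: [0.498, 0.1037, 0.2054]
tcp_rot: [[0.003, -1.0, -0.005], [-1.0, -0.003, 0.0], [-0.0, 0.005, -1.0]]
force: [-0.8, 0.3, -5.5]
opening: 0.663
time_s: 22.05
position: [0.4992, 0.1005, 0.2069]
tcp_rot: [[-0.002, -1.0, -0.002], [-1.0, 0.002, -0.001], [0.001, 0.002, -1.0]]
force: [0.4, 0.5, -4.7]
opening: 0.662
t 22.15 pos [0.4995 0.1004 0.2073] F [ 0.55  0.33 -5.1 ] M [ 0.   -0.03  0.02] op 0.662
[[-0.002, -1.0, -0.001], [-1.0, 0.002, -0.0], [0.0, 0.001, -1.0]] q [-1.2, 24.2, 100.6, -0.0, 55.3, 88.9]
row [-0.0021  0.0005 -0.0027] [ 0.  -0.  -0.1] y0 -90.1
row [-0.0021  0.0004  0.1268] [ 0.  -0.  -0.1] y0 -90.1
[0.48513994 0.0568067  0.15789218] [0.52923199 0.14471572 0.24876488]
```

View pics/s16.png

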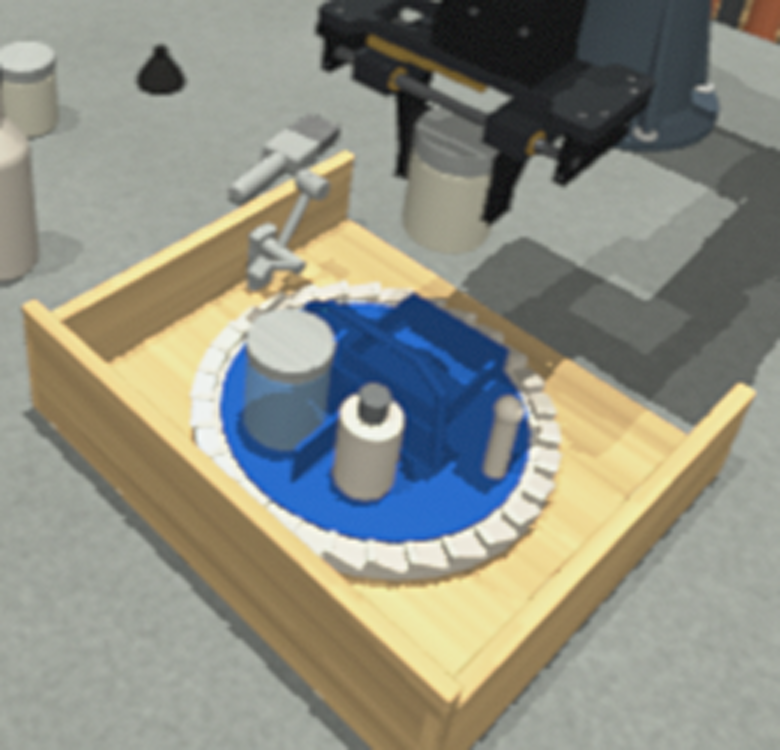

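```bash
python3 -m jog '-0.002 0 0.035 0 0 0 0.5; -0.002 0 0.065 0 0 0 0.5; -0.002 0 0.09 0 0 0 0.5; -0.002 0 0.105 0 0 0 0.5; -0.002 0 0.112 0 0 0 0.5; -0.002 0 0.118 0 0 0 0.5; -0.002 0 0.122 0 0 0 0.5; -0.002 0 0.124 0 0 0 0.5'; python3 - <<'E'
from h import *
p,d=capture('top'); crop('s',p,165,110,325,250,5,'t17')
p,d=capture('scene'); crop('s',p,250,150,510,400,3,'s17')
st(); go([.499,.1025,.0797],-90)
E
```

```text
time_s: 23.15
position: [0.4997, 0.1037, 0.0838]
tcp_rot: [[-0.0, -1.0, 0.001], [-1.0, 0.0, 0.0], [-0.0, -0.001, -1.0]]
force: [-0.2, 0.1, -5.1]
opening: 0.665
t 23.25 pos [0.4996 0.1037 0.0837] F [ 0.97  0.41 -5.57] M [0.04 0.04 0.  ] op 0.665
[[-0.0, -1.0, 0.0], [-1.0, 0.0, -0.0], [0.0, -0.0, -1.0]] q [-0.8, 36.1, 105.9, -0.0, 38.0, 89.2]
row [0.0012 0.0006 0.004 ] [-0. -0. -0.] y0 -90.0
```

View pics/s17.png

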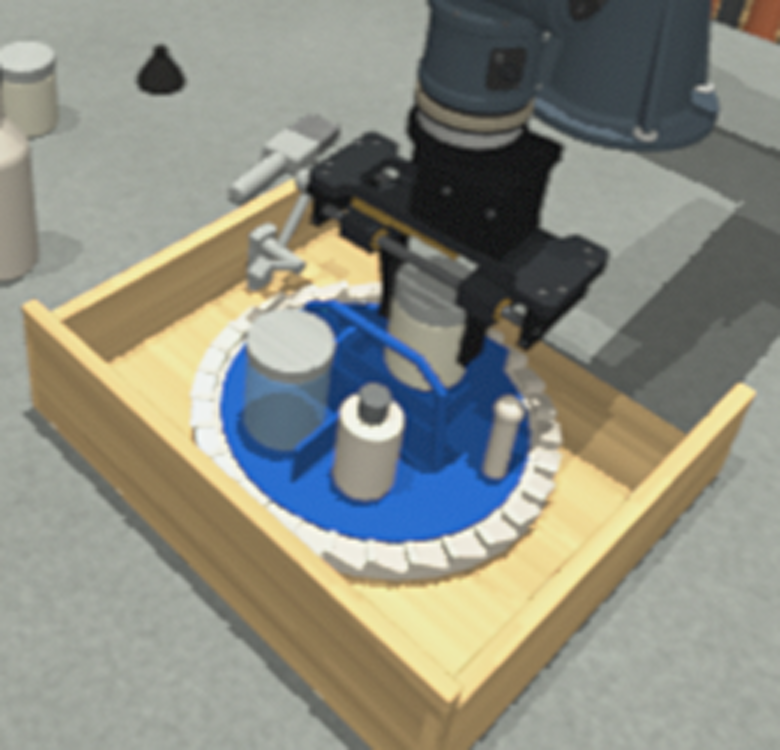

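The jar is inside the bay walls at crop px (430,350), still carrying its full weight. I'll lower it the last 4 mm slowly.

```bash
python3 -m jog '0.001 0 0.001 0 0 0 0.5; 0.001 0 0.002 0 0 0 0.5; 0.001 0 0.003 0 0 0 0.5; 0.001 0 0.004 0 0 0 0.5; 0.001 0 0.0045 0 0 0 0.5'; python3 - <<'E'
from h import *
st()
E
```

```text
time_s: 23.88
position: [0.4995, 0.1027, 0.0794]
tcp_rot: [[-0.0, -1.0, -0.0], [-1.0, 0.0, -0.0], [0.0, 0.0, -1.0]]
force: [-0.9, -0.1, 2.7]
opening: 0.663
t 23.88 pos [0.4995 0.1027 0.0794] F [-0.95 -0.07  2.69] M [-0.04  0.27 -0.1 ] op 0.663
[[-0.0, -1.0, -0.0], [-1.0, 0.0, -0.0], [0.0, 0.0, -1.0]] q [-1.0, 36.6, 106.0, -0.0, 37.4, 89.1]
```

The force has reversed to +2.7 N, so the jar is resting on the floor. I'll open, then rise.

```bash
python3 -m jog '0 0 0 0 0 0 1; 0 0 0 0 0 0 1; 0 0 0 0 0 0 1; 0 0 0 0 0 0 1'; python3 -m jog '0 0 -0.02 0 0 0 1; 0 0 -0.06 0 0 0 1; 0 0 -0.11 0 0 0 1; 0 0 -0.16 0 0 0 1;0 0.06 -0.17 0 0 0 1;0.06 0.08 -0.17 0 0 0 1; 0.12 0.08 -0.17 0 0 0 1; 0.18 0.08 -0.17 0 0 0 1'; python3 - <<'E'
from h import *
st()
p,d=capture('top'); cv2.imwrite('pics/t18f.png',p[:,:,::-1]); crop('s',p,165,110,325,250,5,'t18')
w=cloud('top',d); k=(abs(w[...,0]-.5)<.06)&(abs(w[...,1]-.1)<.06)&(w[...,2]>.101)&(w[...,2]<.118)
c=w2c(w.reshape(-1,3)).reshape(400,640,2)
k&=(c[...,0]<-.015)
print(k.sum(),cv2.minEnclosingCircle(w[k][:,:2].astype(np.float32)),w[k].mean(0))
P=p.astype(int);blue=(P[...,2]-P[...,0]>50);z=w[...,2];R=np.hypot(c[...,0],c[...,1])
hp=c[blue&(z>.1)&(R<.08)]; v=np.linalg.svd(hp-hp.mean(0))[2][0]; print("handle",len(hp),hp.mean(0),np.degrees(np.arctan2(v[1],v[0])))
for n in ("jar_a","bottle","cup","brush"): print(n,[(np.round(r["centre"],3).tolist(),round(r["score"],2)) for r in spot_in(n,"top")])
p,d=capture('scene'); cv2.imwrite('pics/s18.png',p[:,:,::-1]); 
for n in ("jar_a","bottle","cup","brush"): print(n,[(np.round(r["centre"],3).tolist(),round(r["score"],2)) for r in spot_in(n,"scene")])
E
```

```text
time_s: 24.38
position: [0.4996, 0.1027, 0.0791]
tcp_rot: [[-0.0, -1.0, 0.0], [-1.0, 0.0, -0.0], [0.0, -0.0, -1.0]]
force: [0.5, -0.2, -0.6]
opening: 0.976
time_s: 25.38
position: [0.4191, -0.0786, 0.2495]
tcp_rot: [[0.001, -1.0, 0.001], [-1.0, -0.001, -0.001], [0.001, -0.001, -1.0]]
force: [1.0, -0.0, -0.3]
opening: 0.997
t 25.38 pos [ 0.4191 -0.0786  0.2495] F [ 1.03 -0.03 -0.31] M [ 0.09 -0.03  0.07] op 0.997
[[0.001, -1.0, 0.001], [-1.0, -0.001, -0.001], [0.001, -0.001, -1.0]] q [-25.7, 14.2, 108.7, 0.0, 57.1, 64.2]
356 ((0.4983229637145996, 0.10103048384189606), 0.02904294617474079) [0.49797732 0.10025345 0.10765886]
handle 123 [ 0.01045589 -0.00200672] -86.73099373626836
jar_a [([0.598, -0.391, 0.079], 0.74), ([0.475, -0.383, 0.08], 0.68), ([0.494, 0.093, 0.103], 0.64), ([0.479, -0.496, 0.079], 0.62)]
bottle [([0.615, -0.226, 0.123], 0.58)]
cup [([0.334, -0.349, 0.02], 0.52), ([0.573, 0.114, 0.034], 0.3)]
brush [([0.322, -0.16, 0.019], 0.81)]
jar_a [([0.614, -0.378, 0.056], 0.82), ([0.512, 0.114, 0.097], 0.79), ([0.491, -0.363, 0.055], 0.75), ([0.494, -0.484, 0.056], 0.74)]
bottle [([0.632, -0.216, 0.098], 0.85)]
cup [([0.342, -0.341, 0.016], 0.66)]
brush [([0.35, -0.15, 0.019], 0.66)]
```

View pics/t18.png

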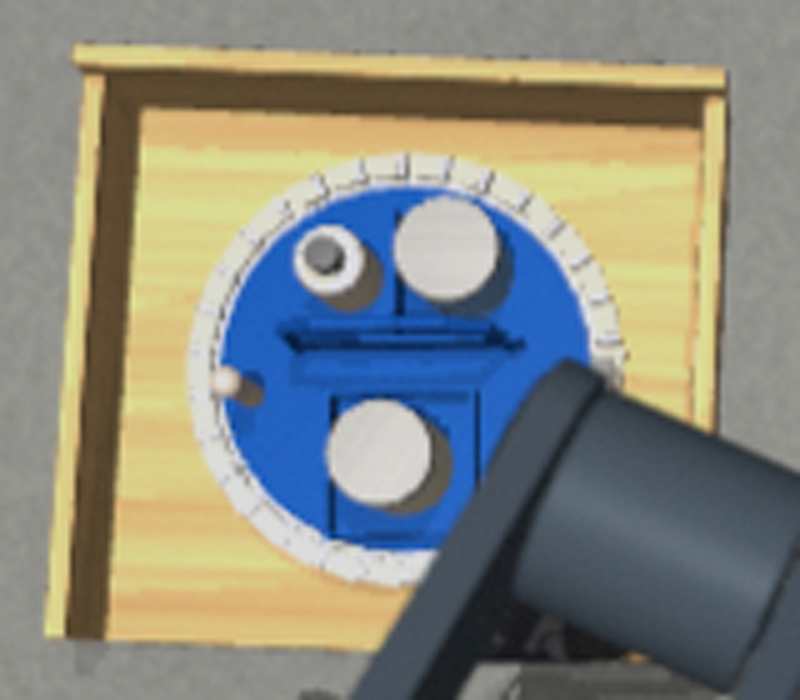

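View pics/s18.png

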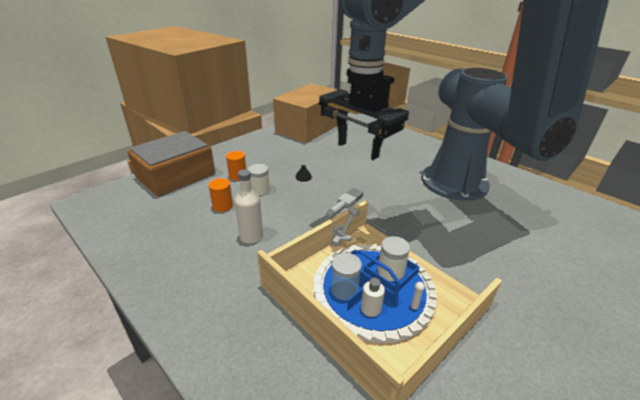

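The jar's lid centre is at (0.498, 0.101), about 2 mm from the bay centre, and upright at z 0.108. The light jar is upright at px (259,180), and the bystanders have not moved. I'll let the arm settle, then hand in.

```bash
python3 -m jog '0 0 0 0 0 0 1; 0 0 0 0 0 0 1; 0 0 0 0 0 0 1; 0 0 0 0 0 0 1'; python3 - <<'E'
from h import *
p,d=capture('scene'); w=cloud('scene',d); c=w2c(w.reshape(-1,3)).reshape(400,640,2); z=w[...,2]
b=(np.abs(c-[-.079,-.14])<.02).all(-1)&(z>.09)&(z<.12); print("bar",b.sum(),c[b].mean(0))
st(); print(hand_in())
E
```

```text
time_s: 26.38
position: [0.4194, -0.0773, 0.2491]
tcp_rot: [[-0.001, -1.0, 0.0], [-1.0, 0.001, -0.0], [0.0, -0.0, -1.0]]
force: [-0.5, -0.9, -0.4]
opening: 0.999
bar 105 [-0.07435325 -0.13878971]
t 26.43 pos [ 0.4194 -0.0773  0.249 ] F [-0.62 -0.02  0.01] M [0.06 0.04 0.  ] op 1.002
[[-0.001, -1.0, -0.0], [-1.0, 0.001, -0.0], [0.0, 0.0, -1.0]] q [-25.5, 14.3, 108.6, -0.0, 57.1, 64.5]
the job is handed in; nothing more can be done
None
```

I flipped the pawl, turned the lazy Susan back by its peg, weighed both jars, and set the heavier one in the bay. I handed in at about 26.4 s; the interface reports no verdict.

- **Weighing:** the jars read about 5.3 N and 2.5 N. The heavier was the one nearer the cubby; the lighter went back upright at its own spot on the worktop.
- **Lazy Susan:** about 0.05 rad. The handle angle and the bay rim agreed on this in both views. The peg gave about 0 rad from the scene camera and 0.07 rad from the top camera. All are inside the 0.2 rad limit.
- **Pawl:** its bar lies on the flipped side, about 74 mm to the front of the axis. The description gives about 79 mm, and I only saw the bar's surface.
- **Heavy jar:** upright, with its lid about 2 mm from the bay centre and at the height expected for standing on the bay floor.
- **Bystanders:** the bottle and cup read the same before and after. The brush read 12 mm off in the top view and 4 mm in the scene view; I put this down to the arm partly hiding it, since nothing touched it.
- **Arm:** at hand-in it was clear of everything, and the force reading was near zero.

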